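# Wedge the tube carrier into the reader's tapered dovetail way

## Robot

A 6-joint arm with a two-finger parallel gripper is mounted at the origin on the work surface. World frame = base frame: x ahead of the robot, y to its left, z up, the work surface at z = 0. Lengths are in m, angles in rad, forces in N, time in s.
With the tool pointing down it reaches from about 0.3 to 0.825 m from the base axis. Payload 5.4 kg.
Tool frame: the origin (TCP) lies midway between the tips of the shut fingers; the grasp point (between the pads) lies env.pinch_z behind it (env.pinch_z is the distance from the TCP to the grasp point, in m); z points along the fingers, y is the direction in which the jaws open and shut (so a half turn about z gives the same grasp; the last joint's range is limited). The gripper opens to 92 mm and grips with 3 to 60 N. Pads are 20 mm wide; open, the fingers measure 128 mm over their backs; the gripper's body (75 mm by 189 mm) begins 69 mm behind the grasp point.
Start: joints at [0.906, 0.158, 1.597, -0, 1.386, -0.21], TCP at [0.253, 0.517, 0.215] pointing down, gripper open.
Joint ranges: [-2.91, 2.91], [-0.94, 2.29], [0.18, 2.7], [-1.29, 4.43], [0.17, 2.64], [-3, 3]. Speed limits (rad/s): [2.57, 2.57, 3.14, 3.14, 3.14, 3.14].

## Interface

Orientations are given as a unit quaternion [w, x, y, z].
In Python, from station import env gives the robot as it stands.
- The arm moves only by the tool move_arm, never from a script. Its argument "increments" is a list of rows, each an object with "linear": the shift along the world's x, y, z in mm, a list of three; "rotation": the turn, a rotation vector about the world's x, y, z in rad, a list of three. A call has 1 to 12 rows; each row shifts and turns the pose as measured when the row begins; what a row does not reach is not made up. A row lasts 1/12 s, in which the tool goes at most 41.7 mm and 7.16 degrees, less where a joint would pass 70% of its speed; a pose out of reach is approached as far as the arm can. A call is refused whole if a number of a shift passes 41.7 or a number of a turn 0.125, either way. A call with a gripper value outside its range is refused whole. "grip" is the finger opening in mm, from 0 to 91.9, set as the call begins (left out, the last holds). The fingers move at their own pace and stop on an object; "squeeze" is the grip in N (left out, the last holds). Time passes only in rows, so rows that do not move let the fingers close. It gives the time, the measured TCP pose, the force and the opening at its end, in the units of the state.
- env.read_state(): the state, without advancing time (a new reading comes with each control period).
- env.camera(name): name is "side" or "top"; returns a dict with "pixels" (384x512x3 uint8, blue, green, red), "fovy" (degrees; the focal length in pixels is half the picture's height over the tangent of half this angle, whatever the lens; pixels are square), "cx", "cy" (the principal point, pixels), "k1" (the pictures are not rectified: a ray, as slopes to the right and down, at radius r is drawn at 1 + k1 r^2 times it, then the intrinsics apply), "pose" (4x4, takes a point from camera to world coordinates). Camera axes: x right, y up, looking along -z (the intrinsics and any distortion apply to the point x, -y, -z); pixel columns grow to the right and rows downward; lengths in m; the calibration is good to about 2 mm. A picture is of the moment at which its call begins. There is no depth.
- env.job_done(): hands the job in, once; it reports no verdict.
The state is a dict: "t": time; "joint_positions": joint angles; "qvel": joint speeds; "joint_torque": joint torques, N m; "position": TCP position; "tool_rot": TCP orientation; "contact_force": force on the tool from outside, world axes, zero at the start; "wrist_torque": the same for the moment, N m; "opening": finger opening in m.
Only numpy, scipy, OpenCV 4.12 (cv2) and the standard library are available. Lean on these libraries where they do the work, as an engineer would, in place of code of your own. Each camera call takes 0.05 s, during which the arm holds its last target.

## Task

Pick up the tube carrier from the bench, set its dovetail foot narrow end first into the open mouth of the reader's tapered way, and slide it in until it wedges tight between the jaws and stays there on its own. Push firmly but do not ram it, then let go, and leave the other things on the bench alone.

Things in the scene. Friction and masses are not known exactly. Their poses are not given: they have to be found in the camera images.
- carrier_mid (a point): Middle of the tube carrier, 33 mm above its underside: grip here across the rack. White plastic rack, 280 to 440 g, five purple-capped tubes fixed in a row along its x. Rack block 80 mm (x) by 26 mm (y), from 10 to 50 mm above the underside; caps up to 66 mm. x points to the narrow nose, z up. Starts upright on the bench.
- carrier_foot (a point): Centre of the carrier's underside, axes as carrier_mid. The dovetail foot is 90 mm long (x) and 10 mm high, tapered in plan: at the underside 44.0 mm wide at the nose (+x end), 56.6 mm at the tail, flanks leaning 20 degrees inward going up.
- carrier_tail (a point): Middle of the foot's flat tail face, 45 mm behind the carrier's middle, 5 mm above the underside (the rack above is set 5 mm forward of it). Pushed here, low, along +x with closed fingers reaching down between the jaws to a few mm above the deck, it centres itself and wedges. Pushed high on the rack, or slid in while held up a little, it binds early and drops loose on release.
- way: Fixed reader deck. Origin under it, x is the sliding direction from mouth to narrow end, z up. Aluminium plate 130 mm wide (y), x from -160 to +210 mm, flat top at z = 12 mm. Two steel undercut jaws from x = -50 to +120 mm, tops at z = 25 mm, closing in 4 degrees a side as the foot does. A white reader head 70 mm tall stands beyond x = 141 mm.
- way_mouth (a point): Centre of the mouth between the jaws at the deck top (way x = -50 mm, z = 12 mm), axes as way. The gap here is about 63 mm at the deck, 56 mm between the jaws' undercut tops. In front of it (way x -160 to -50 mm) the deck is an open apron at the same level: set the carrier down there, then slide it in. The jaws are undercut, so it cannot go in from above.
- way_tight (a point): Middle of the way where the carrier's middle is when it goes tight with the gib at its mean setting (way x = 45 mm, z = 12 mm). The +y jaw is an adjustable gib set differently each time (up to 3 mm in or out, not measured), so the tight place lies anywhere from 22 mm before to 25 mm beyond, and up to 1.5 mm to the side: find it by feel.
- way_narrow (a point): Centre of the narrow end (way x = 120 mm, z = 12 mm), gap about 40 mm at the deck. Feel: it slides freely (about 2 N), may drag with 4 to 10 N while it centres against one jaw, then both flanks bear and resistance climbs about 3 N per mm. A push of about 15 N (13 to 18) along x wedges it; friction then keeps it. Over 20 N may damage the jaws.
- reagent: White capped bottle, 48 mm diameter, 100 mm tall, origin under its base; to be left alone.
- jar: Brown glass jar, 60 mm diameter, 65 mm tall, origin under its base; to be left alone.
- tipbox: Grey box with clear lid, 112 x 77 x 65 mm, origin under its base; to be left alone.
Not all that is in view belongs to the job. What is shaped like the part that bears carrier_mid but red is not meant.

How it is judged:
On the way:
1. the carrier's foot has entered the mouth of the way, nose first, down on the deck (x of carrier_mid in the frame of way between -0.07 and 0.015 m and y of carrier_mid in the frame of way between -0.02 and 0.02 m and z of carrier_mid in the frame of way below 0.049 m and angle between the x axis of carrier_mid and the x axis of way, either way round below 0.25 rad), for 0.1 s.
At the end, for the whole second after the job is handed in: The carrier stands level in the way, nose first, its middle 15 to 85 mm along from the way's origin, centred within 4 mm, straight within 0.06 rad, at rest, and wedged: it still presses on the way with over 9 N by itself, with nothing touching it (x of carrier_mid in the frame of way between 0.015 and 0.085 m and y of carrier_mid in the frame of way between -0.004 and 0.004 m and z of carrier_mid in the frame of way between 0.042 and 0.048 m and angle between the x axis of carrier_mid and the x axis of way, either way round below 0.06 rad and contact force between carrier and way above 9 N and linear speed of carrier below 0.01 m/s).
It fails at once if the carrier is rammed: the jaws are loaded with over 34 N once it is between them (contact force between carrier and way above 34 N and x of carrier_mid in the frame of way above 0.01 m).
It fails at once if the bottle, the jar or the tip box is moved by over 20 mm (distance of any of reagent, jar, tipbox from where it was at the start of the episode above 0.02 m).
It also fails if it takes over 67 s, if anything falls off the work surface, if the arm or the gripper's body presses on something with over 40 N, if the wrist force passes 120 N, or if a joint passes its speed limit or range.

## Working session

There is one attempt and no reset: what is moved stays moved. The work goes in short steps, Python scripts to look and compute and a tool call to move; the robot and the scene stay as the last step left them, time stands still between calls to the robot, and variables do not carry over. Pictures are saved under pics/ and viewed, and the job is handed in when it is done.

Besides the shell and the picture viewer there is one more tool, called after "Emit:" as name([rows], argument=value, ...), one row to a line, values as JSON. move_arm: Moves the arm, as the interface text tells. Its arguments: {"type":"object","properties":{"increments":{"type":"array","items":{"type":"object","properties":{"linear":{"type":"array","items":{"type":"number"}},"rotation":{"type":"array","items":{"type":"number"}}}}},"grip":{"type":"number"},"squeeze":{"type":"number"}},"required":["increments"]}

```bash
ls; mkdir -p pics; python3 - <<'E'
from station import env
import cv2
for n in("side","top"):
    c=env.camera(n); cv2.imwrite(f"pics/{n}0.png",c["pixels"]); print(n,c["fovy"],c["cx"],c["cy"],c["k1"]); print(c["pose"])
s=env.read_state(); print(s, env.pinch_z)
E
```

```text
pics
side 56.666087621517214 250.65809878694668 192.4969527233286 -0.05604101479239845
[[ 0.98063251  0.14654108 -0.12994457  0.43613037]
 [-0.1946152   0.65447597 -0.73060669 -0.88015566]
 [-0.0220183   0.74174586  0.67031954  0.80173562]
 [ 0.          0.          0.          1.        ]]
top 47.436848438376366 259.6131677569329 199.05641046478095 -0.0918701907766387
[[-0.0271922   0.99660232 -0.07774572  0.48290736]
 [-0.99960654 -0.02657381  0.00897773 -0.07260633]
 [ 0.00688122  0.07795925  0.9969328   1.28500979]
 [ 0.          0.          0.          1.        ]]
{'t': 0.1, 'joint_positions': array([ 9.05874725e-01,  1.59001479e-01,  1.59807678e+00, -1.02422635e-06,
        1.38621346e+00, -2.10058572e-01]), 'qvel': array([-9.94543200e-04, -1.04330821e-05, -2.16459928e-03, -1.80913762e-03,
       -4.12496096e-04,  1.24637115e-03]), 'joint_torque': array([ 7.43398959e-04, -3.86502492e+01, -3.22958958e+01,  7.04614352e-02,
        3.38986376e-02, -7.27383781e-05]), 'position': array([0.25226491, 0.5160854 , 0.21372349]), 'tool_rot': array([-3.59464176e-04,  2.25475753e-01,  9.74248409e-01, -7.69737080e-04]), 'contact_force': array([-0.31643446, -0.48855964,  0.22656424]), 'wrist_torque': array([-0.00680747, -0.02948015, -0.04602163]), 'opening': 0.09216452596644396} 0.0187
```

View pics/side0.png

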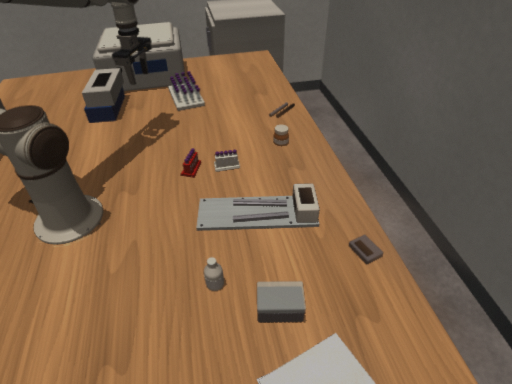

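View pics/top0.png

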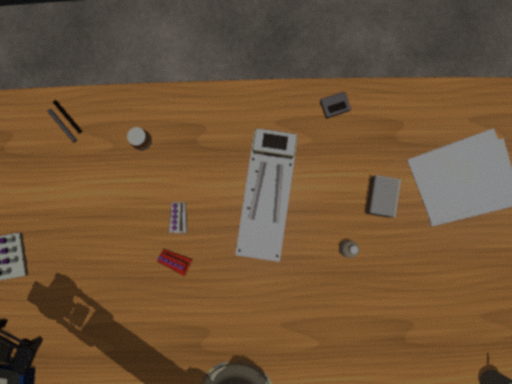

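The side view shows the white carrier at about (227,160), the red decoy at (191,163) and the way at (258,212). In the top view they are at (177,217), (174,262) and (266,195). I'll zoom in next.

```bash
cat > h.py <<'E'
import numpy as np, cv2
from station import env
def K(c):
    f=c["pixels"].shape[0]/2/np.tan(np.radians(c["fovy"]/2))
    return np.array([[f,0,c["cx"]],[0,f,c["cy"]],[0,0,1.]])
def ray(c,px):
    p=cv2.undistortPoints(np.array(px,float).reshape(-1,1,2),K(c),np.array([c["k1"],0,0,0.])).reshape(-1,2)
    P=np.array(c["pose"]); d=np.c_[p[:,0],-p[:,1],-np.ones(len(p))]@P[:3,:3].T
    return P[:3,3],d
def onz(c,px,z):
    o,d=ray(c,px); return o+d*((z-o[2])/d[:,2])[:,None]
def proj(c,X):
    P=np.array(c["pose"]); Y=(np.atleast_2d(X)-P[:3,3])@P[:3,:3]; Y=Y*[1,-1,-1]
    return cv2.projectPoints(Y,np.zeros(3),np.zeros(3),K(c),np.array([c["k1"],0,0,0.]))[0].reshape(-1,2)
def crop(c,x0,y0,x1,y1,s,name):
    cv2.imwrite(name,cv2.resize(c["pixels"][y0:y1,x0:x1],None,fx=s,fy=s,interpolation=cv2.INTER_CUBIC))
E
python3 - <<'E'
from h import *
c=env.camera("top"); crop(c,150,190,210,250,10,"pics/t_car.png"); crop(c,220,120,320,270,4,"pics/t_way.png")
c=env.camera("side"); crop(c,205,140,255,180,12,"pics/s_car.png");crop(c,180,170,330,240,5,"pics/s_way.png")
E
```

```text
(no output)
```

View pics/t_car.png

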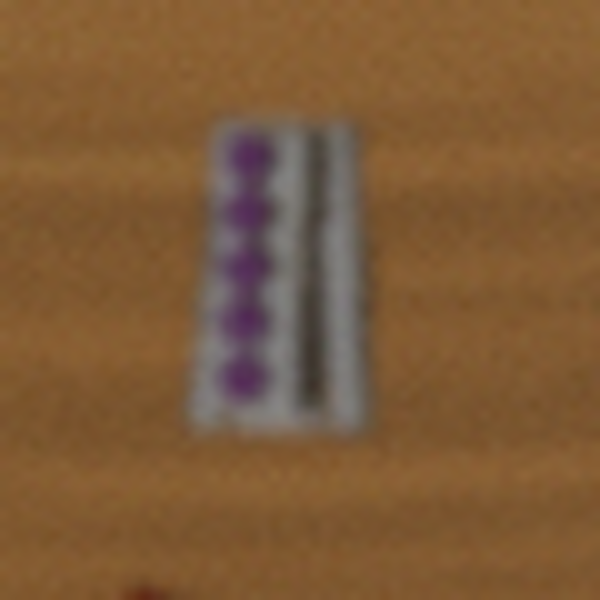

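View pics/t_way.png

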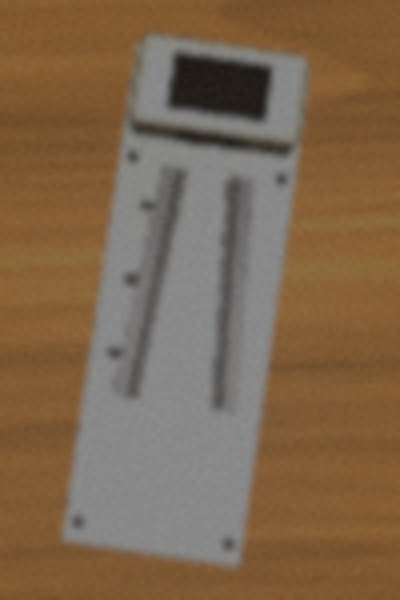

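View pics/s_car.png

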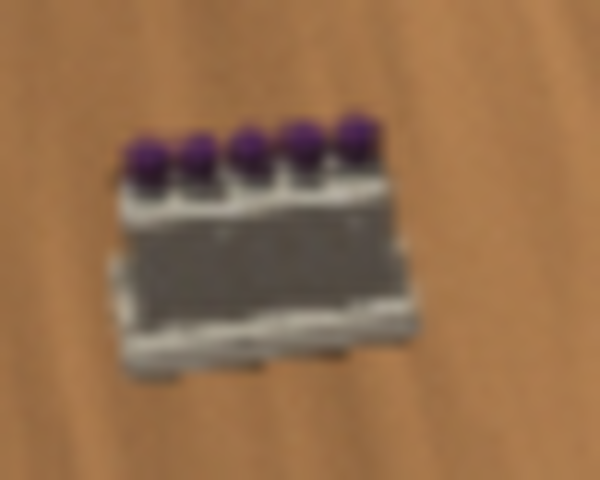

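View pics/s_way.png

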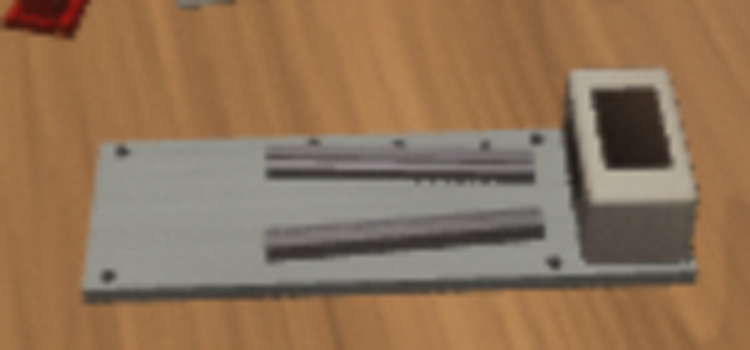

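```bash
python3 - <<'E'
from h import *
T=env.camera("top"); S=env.camera("side")
# caps
def caps(c,box,name):
    x0,y0,x1,y1=box; im=c["pixels"][y0:y1,x0:x1]; 
    b,g,r=[im[...,i].astype(int) for i in range(3)]
    m=((b-g>18)&(r-g>8)).astype(np.uint8)
    print(name,m.sum()); ys,xs=np.nonzero(m); 
    pts=np.c_[xs+x0,ys+y0].astype(float)
    v=cv2.fitLine(pts.astype(np.float32),cv2.DIST_L2,0,.01,.01).ravel()
    return pts,pts.mean(0),v
pt,mt,vt=caps(T,(160,195,200,240),"top"); ps,ms,vs=caps(S,(212,145,243,165),"side")
print(mt,vt,ms,vs)
M=onz(T,[mt],.063)[0]; print("caps top",M)
a=onz(T,[mt-vt[:2]*10,mt+vt[:2]*10],.063); d=a[1]-a[0]; print("yaw",np.arctan2(d[1],d[0]))
print("caps side z=.058",onz(S,[ms],.058)[0])
# triangulate
o1,d1=ray(T,[mt]);o2,d2=ray(S,[ms]);d1=d1[0];d2=d2[0]
k=np.linalg.lstsq(np.c_[d1,-d2],o2-o1,rcond=None)[0]; print("tri",o1+k[0]*d1,o2+k[1]*d2)
# plate: grayish mask
im=T["pixels"].astype(int); hsv=cv2.cvtColor(T["pixels"],cv2.COLOR_BGR2HSV)
m=((hsv[...,1]<60)&(hsv[...,2]>90)).astype(np.uint8)
n,l,st,ce=cv2.connectedComponentsWithStats(m)
for i in range(1,n):
    if st[i,4]>100: print(i,st[i],ce[i])
E
```

```text
top 71
side 26
[174.         216.69014085] [ 3.1674646e-02 -9.9949825e-01  1.7400000e+02  2.1669014e+02] [225.30769231 151.65384615] [ 9.9327171e-01 -1.1580731e-01  2.2530769e+02  1.5165384e+02]
caps top [0.53504752 0.15760284 0.063     ]
yaw -0.045229888777843175
caps side z=.058 [0.53411597 0.16438731 0.058     ]
tri [0.53505766 0.1576476  0.0627624 ] [0.53349448 0.15776211 0.06271728]
2 [152  22  28  18 135] [165.5037037   32.39259259]
22 [160  38  34  43 516] [174.07945736  63.83527132]
78 [128 127  17  18 248] [136.00806452 135.83870968]
79 [ 236  129   61  132 5056] [265.5494462  199.88488924]
80 [ 408  129  104   97 6997] [464.12762613 177.96469916]
81 [371 176  29  41 919] [385.218716   195.77366703]
82 [169 203  18  30 327] [177.88990826 218.51681957]
83 [  0 233  25  47 710] [ 12.3056338  257.54788732]
```

```bash
python3 - <<'E'
from h import *
T=env.camera("top"); S=env.camera("side")
hsv=cv2.cvtColor(T["pixels"],cv2.COLOR_BGR2HSV)
m=((hsv[...,1]<60)&(hsv[...,2]>90)).astype(np.uint8)*255
n,l=cv2.connectedComponents(m)
pl=(l==l[230,262]).astype(np.uint8)
cn=max(cv2.findContours(pl,cv2.RETR_EXTERNAL,cv2.CHAIN_APPROX_NONE)[0],key=cv2.contourArea)[:,0].astype(float)
W=onz(T,cn,.012)
# left/right edges for rows 170..250, near edge
def fit(sel):
    v=cv2.fitLine(W[sel][:,:2].astype(np.float32),cv2.DIST_HUBER,0,1e-4,1e-4).ravel(); 
    if v[0]<0: v[:2]*=-1
    return v
r=cn[:,1]; x=cn[:,0]; xm=266+(195-r)*0.10
L=fit((r>165)&(r<245)&(x<xm)); R=fit((r>165)&(r<245)&(x>xm))
print("L",L,np.arctan2(L[1],L[0]),"R",R,np.arctan2(R[1],R[0]))
ang=(np.arctan2(L[1],L[0])+np.arctan2(R[1],R[0]))/2
u=np.array([np.cos(ang),np.sin(ang)]);nv=np.array([-u[1],u[0]])
yl=L[2:]@nv; yr=R[2:]@nv; print("width",yl-yr)
near=W[:,:2][(W[:,:2]@u)<(W[:,:2]@u).min()+.006]
s=near@u; t=near@nv; sel=(t>yr+.02)&(t<yl-.02); xs=np.median(s[sel])
o=(xs+.16)*u+(yl+yr)/2*nv; print("top: ang",ang,"origin",o)
# screws/jaw check later; draw model in both
def w2(p): p=np.atleast_2d(p); return np.c_[o+p[:,:1]*u+p[:,1:2]*nv,p[:,2]]
box=[(-.16,-.065,.012),(-.16,.065,.012),(.21,.065,.012),(.21,-.065,.012)]
for c,nm,b in((T,"t",(220,120,320,270,4)),(S,"s",(180,170,330,240,5))):
    im=cv2.resize(c["pixels"][b[1]:b[3],b[0]:b[2]],None,fx=b[4],fy=b[4],interpolation=cv2.INTER_CUBIC)
    f=lambda P:((proj(c,w2(P))-[b[0],b[1]]+.5)*b[4]-.5).astype(int)
    cv2.polylines(im,[f(box)],True,(0,255,0),1)
    cv2.line(im,*map(tuple,f([(-.16,0,.012),(.12,0,.012)]).tolist()),(255,0,0),1)
    for p in [(-.05,.028,.025),(-.05,-.028,.025),(-.05,0,.012),(.12,-.0165,.025),(.12,.0165,.025)]:
        cv2.circle(im,tuple(f([p])[0].tolist()),3,(0,0,255),1)
    cv2.imwrite(f"pics/{nm}_ov.png",im)
E
```

```text
L [ 0.9841233  -0.17748633  0.5549103  -0.03283056] -0.17843165 R [ 0.98490125 -0.17311706  0.54218996 -0.1591669 ] -0.17399365
width 0.12660989
top: ang -0.17621264 origin [ 0.5702003  -0.09985375]
```

View pics/t_ov.png

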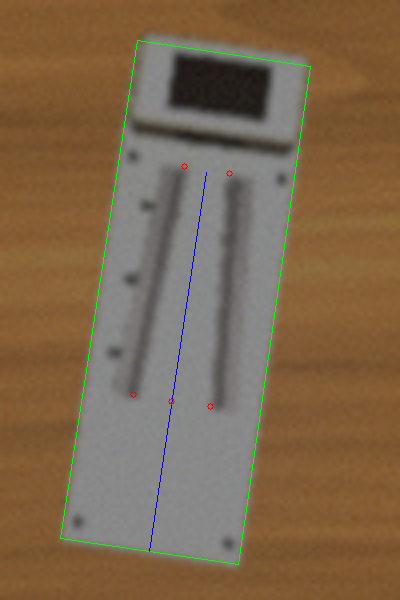

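View pics/s_ov.png

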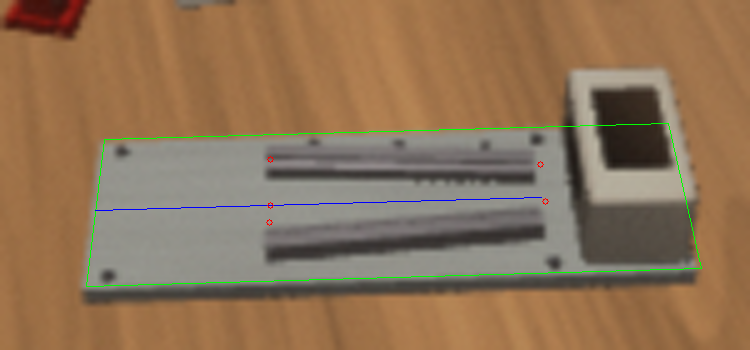

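```bash
cat >> h.py <<'E'
from scipy.spatial.transform import Rotation as Ro
def tool():
    s=env.read_state(); q=s["tool_rot"]; R=Ro.from_quat([q[1],q[2],q[3],q[0]]).as_matrix()
    return s,np.array(s["position"]),R
def go(p,yaw):
    "remaining mm and rotvec to TCP p, tool down, tool y at yaw+90deg"
    s,x,R=tool(); y=np.array([-np.sin(yaw),np.cos(yaw),0]); z=np.array([0,0,-1.]); G=np.c_[np.cross(y,z),y,z]
    D=Ro.from_matrix(G@R.T).as_rotvec()
    print("t",round(s["t"],2),"pos",x.round(4),"d mm",((np.array(p)-x)*1e3).round(1),"rot",D.round(3),"F",s["contact_force"].round(1),"open",round(s["opening"]*1e3,1),"q6",s["joint_positions"][5].round(2))
E
python3 - <<'E'
from h import *
T=env.camera("top"); S=env.camera("side")
im=T["pixels"][195:240,160:200].astype(int); w=np.clip(im[...,0]-im[...,1]-5,0,None)*(im[...,2]-im[...,1]>0)
rows=np.arange(195,240); cols=np.arange(160,200)
e=[]
for y0 in np.arange(205.5,228.6,5.5)-0:
    pass
prof=w.sum(1); print(prof)
ok=prof>30
c=(w*cols).sum(1)[ok]/prof[ok]; P=np.c_[c,rows[ok]]; X=onz(T,P,.063)
k=np.polyfit(X[:,0],X[:,1],1); print("yaw",np.arctan(k[0]),"ends x",X[:,0].min(),X[:,0].max())
for nm,px,z in(("reagent",(348,247),.05),("jar",(137,137),.05)): print(nm,onz(T,[px],z))
# plate corners of carrier foot
hsv=cv2.cvtColor(T["pixels"],cv2.COLOR_BGR2HSV)
m=((hsv[...,1]<75)&(hsv[...,2]>70)).astype(np.uint8); print(m[198:240,165:192].sum())
ct=[c for c in cv2.findContours(m,cv2.RETR_EXTERNAL,cv2.CHAIN_APPROX_NONE)[0] if cv2.pointPolygonTest(c,(182.,218.),False)>=0]
r=cv2.minAreaRect(ct[0]); print(r); print(onz(T,cv2.boxPoints(r),.005))
go((.535,.158,.12),-.045)
E
```

```text
[  0   0   0   0   0   0   0   0   9  76 115 106  60  39  58  99 116  76
  39  31  75 113 114  67  44  55 113 121  87  42  34  76 121 114  57   0
   0   0   0   0   0   0   0   0   0]
yaw -0.03728934762787259 ends x 0.5006238227979296 0.5706745807250028
reagent [[ 0.43659148 -0.32993452  0.05      ]]
jar [[0.76835595 0.26536931 0.05      ]]
427
((177.5, 217.0), (30.0, 17.0), 90.0)
[[0.58115041 0.18278195 0.005     ]
 [0.57981953 0.13251298 0.005     ]
 [0.4917997  0.13386234 0.005     ]
 [0.493028   0.18389071 0.005     ]]
t 0.5 pos [0.2526 0.5165 0.2146] d mm [ 282.4 -358.5  -94.6] rot [ 0.   -0.    0.41] F [-0.2 -0.2 -0.8] open 91.9 q6 -0.21
```

Emit:
move_arm([
  {"linear": [25, -31, -8], "rotation": [0, 0, 0.035]},
  {"linear": [25, -31, -8], "rotation": [0, 0, 0.035]},
  {"linear": [25, -31, -8], "rotation": [0, 0, 0.035]},
  {"linear": [25, -31, -8], "rotation": [0, 0, 0.035]},
  {"linear": [25, -31, -8], "rotation": [0, 0, 0.035]},
  {"linear": [25, -31, -8], "rotation": [0, 0, 0.035]},
  {"linear": [25, -31, -8], "rotation": [0, 0, 0.035]},
  {"linear": [25, -31, -8], "rotation": [0, 0, 0.035]},
  {"linear": [25, -31, -8], "rotation": [0, 0, 0.035]},
  {"linear": [25, -31, -8], "rotation": [0, 0, 0.035]},
  {"linear": [25, -31, -8], "rotation": [0, 0, 0.035]},
  {"linear": [7, -17, -6], "rotation": [0, 0, 0.025]},
], grip=80, squeeze=25)

```text
t: 1.5
position: [0.54, 0.1496, 0.1225]
tool_rot: [0.003, 0.006, 1.0, 0.005]
contact_force: [-0.4, -0.2, 0.1]
opening: 0.0801
```

```bash
python3 - <<'E'
from h import *
go((.5355,.158,.016),-.04)
T=env.camera("top"); S=env.camera("side")
crop(T,130,170,230,245,7,"pics/t1.png"); crop(S,180,90,280,190,6,"pics/s1.png")
E
```

```text
t 1.5 pos [0.54   0.1496 0.1225] d mm [  -4.5    8.4 -106.5] rot [-0.009  0.007 -0.027] F [-0.4 -0.2  0.1] open 80.1 q6 -1.51
```

View pics/s1.png

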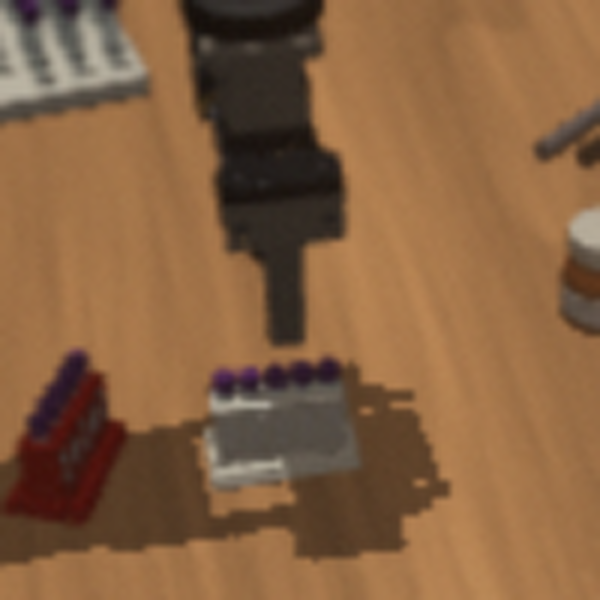

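The side view shows the open fingers at (285,300) in the crop, above the carrier at (280,440). I'll correct the position and descend.

Emit:
move_arm([
  {"linear": [-4.5, 8.4, 0], "rotation": [-0.009, 0.007, -0.027]},
  {"linear": [0, 0, -10], "rotation": [0, 0, 0]},
  {"linear": [0, 0, -22], "rotation": [0, 0, 0]},
  {"linear": [0, 0, -22], "rotation": [0, 0, 0]},
])

```text
t: 1.93
position: [0.5369, 0.161, 0.0712]
tool_rot: [0.004, 0.022, 1.0, 0.002]
contact_force: [0.9, 0.2, -1.1]
opening: 0.0802
```

```bash
python3 - <<'E'
from h import *
go((.5355,.158,.0145),-.04)
E
```

```text
t 1.93 pos [0.5369 0.161  0.0712] d mm [ -1.4  -3.  -56.7] rot [-0.003  0.008  0.005] F [ 0.9  0.2 -1.1] open 80.2 q6 -1.45
```

Emit:
move_arm([
  {"linear": [-1.4, -3, -15], "rotation": [-0.003, 0.008, 0.005]},
  {"linear": [0, 0, -20], "rotation": [0, 0, 0]},
  {"linear": [0, 0, -15], "rotation": [0, 0, 0]},
  {"linear": [0, 0, -5], "rotation": [0, 0, 0]},
  {"linear": [0, 0, 0], "rotation": [0, 0, 0]},
])

```text
t: 2.35
position: [0.529, 0.1611, 0.0077]
tool_rot: [-0.005, 0.015, 1.0, -0.0]
contact_force: [0.2, -0.1, -0.3]
opening: 0.08
```

```bash
python3 - <<'E'
from h import *
go((.5355,.158,.0145),-.04)
T=env.camera("top"); S=env.camera("side")
crop(T,140,180,215,250,8,"pics/t2.png"); crop(S,195,120,260,185,9,"pics/s2.png")
E
```

```text
t 2.35 pos [0.529  0.1611 0.0077] d mm [ 6.5 -3.1  6.8] rot [ 0.    -0.01  -0.009] F [ 0.2 -0.1 -0.3] open 80.0 q6 -1.46
```

View pics/s2.png

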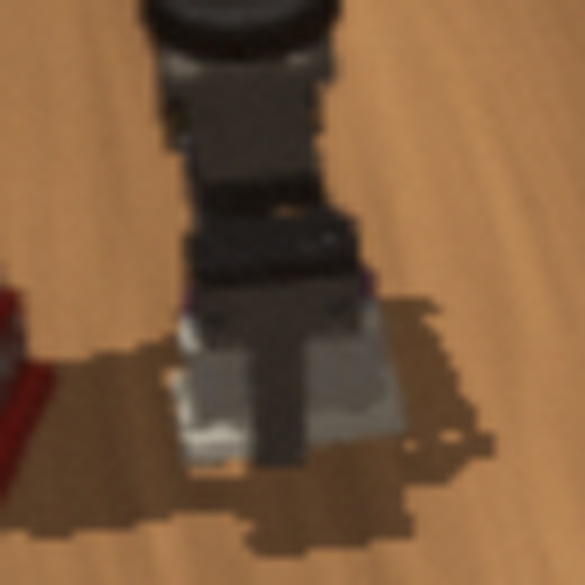

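Emit:
move_arm([
  {"linear": [4, -2, 5], "rotation": [0, -0.01, -0.009]},
  {"linear": [1, 0, 1], "rotation": [0, 0, 0]},
  {"linear": [0, 0, 0], "rotation": [0, 0, 0]},
])

```text
t: 2.7
position: [0.5379, 0.1593, 0.0189]
tool_rot: [0.004, 0.02, 1.0, 0.0]
contact_force: [0.3, 0.8, 0.5]
opening: 0.0799
```

```bash
python3 - <<'E'
from h import *
go((.5355,.158,.0145),-.04)
E
```

```text
t 2.7 pos [0.5379 0.1593 0.0189] d mm [-2.4 -1.3 -4.4] rot [-0.     0.009  0.   ] F [0.3 0.8 0.5] open 79.9 q6 -1.46
```

Emit:
move_arm([
  {"linear": [-1.5, -1, -3], "rotation": [0, 0.006, 0]},
  {"linear": [0, 0, 0], "rotation": [0, 0, 0]},
  {"linear": [0, 0, 0], "rotation": [0, 0, 0]},
])

```text
t: 2.95
position: [0.5386, 0.1583, 0.0183]
tool_rot: [0.004, 0.02, 1.0, 0.0]
contact_force: [0.5, 0.0, -0.4]
opening: 0.0799
```

```bash
python3 - <<'E'
from h import *
go((.5355,.158,.0145),-.04)
E
```

```text
t 2.95 pos [0.5386 0.1583 0.0183] d mm [-3.1 -0.3 -3.8] rot [-0.001  0.007  0.001] F [ 0.5  0.  -0.4] open 79.9 q6 -1.46
```

Emit:
move_arm([
  {"linear": [-3, 0, -4], "rotation": [0, 0.007, 0]},
])

```text
t: 3.03
position: [0.5365, 0.1582, 0.0151]
tool_rot: [0.001, 0.02, 1.0, 0.0]
contact_force: [-0.9, 0.8, 0.3]
opening: 0.0799
```

Emit:
move_arm([
  {"linear": [0, 0, 0], "rotation": [0, 0, 0]},
])

```text
t: 3.12
position: [0.5355, 0.1582, 0.0142]
tool_rot: [-0.0, 0.02, 1.0, 0.0]
contact_force: [-0.8, -0.2, -1.3]
opening: 0.0801
```

Emit:
move_arm([
  {"linear": [0, 0, 0], "rotation": [0, 0, 0]},
])

```text
t: 3.2
position: [0.5353, 0.1581, 0.0139]
tool_rot: [-0.0, 0.02, 1.0, 0.0]
contact_force: [-0.2, 0.5, 0.3]
opening: 0.08
```

Emit:
move_arm([
  {"linear": [0, 0, 0]},
  {"linear": [0, 0, 0]},
  {"linear": [0, 0, 0]},
  {"linear": [0, 0, 0]},
  {"linear": [0, 0, 0]},
  {"linear": [0, 0, 0]},
  {"linear": [0, 0, 0]},
  {"linear": [0, 0, 0]},
], grip=10, squeeze=25)

```text
$.increments[0]: bad value
```

Emit:
move_arm([
  {"linear": [0, 0, 0], "rotation": [0, 0, 0]},
  {"linear": [0, 0, 0], "rotation": [0, 0, 0]},
  {"linear": [0, 0, 0], "rotation": [0, 0, 0]},
  {"linear": [0, 0, 0], "rotation": [0, 0, 0]},
  {"linear": [0, 0, 0], "rotation": [0, 0, 0]},
  {"linear": [0, 0, 0], "rotation": [0, 0, 0]},
  {"linear": [0, 0, 0], "rotation": [0, 0, 0]},
  {"linear": [0, 0, 0], "rotation": [0, 0, 0]},
], grip=10, squeeze=25)

```text
t: 3.87
position: [0.5347, 0.158, 0.0134]
tool_rot: [-0.001, 0.02, 1.0, 0.0]
contact_force: [0.1, -2.1, -0.4]
opening: 0.0288
```

Emit:
move_arm([
  {"linear": [0, 0, 0], "rotation": [0, 0, 0]},
  {"linear": [0, 0, 0], "rotation": [0, 0, 0]},
  {"linear": [0, 0, 0], "rotation": [0, 0, 0]},
])

```text
t: 4.12
position: [0.5348, 0.1577, 0.0134]
tool_rot: [-0.001, 0.02, 1.0, -0.0]
contact_force: [0.1, -0.8, -0.6]
opening: 0.026
```

```bash
python3 - <<'E'
from h import *
go((.535,.158,.1),-.04)
E
```

```text
t 4.12 pos [0.5348 0.1577 0.0134] d mm [ 0.2  0.3 86.6] rot [ 0.    -0.002  0.   ] F [ 0.1 -0.8 -0.6] open 26.0 q6 -1.46
```

Emit:
move_arm([
  {"linear": [0, 0, 20], "rotation": [0, 0, 0]},
  {"linear": [0, 0, 30], "rotation": [0, 0, 0]},
  {"linear": [0, -20, 5], "rotation": [0, 0, -0.015]},
  {"linear": [-5, -30, 0], "rotation": [0, 0, -0.02]},
  {"linear": [-10, -30, 0], "rotation": [0, 0, -0.02]},
  {"linear": [-15, -35, 0], "rotation": [0, 0, -0.02]},
  {"linear": [-15, -35, 0], "rotation": [0, 0, -0.02]},
  {"linear": [-12, -30, 0], "rotation": [0, 0, -0.02]},
  {"linear": [-8, -20, 0], "rotation": [0, 0, -0.01]},
  {"linear": [0, -10, 0], "rotation": [0, 0, 0]},
  {"linear": [0, 0, 0], "rotation": [0, 0, 0]},
])

```text
t: 5.03
position: [0.4576, -0.0569, 0.0631]
tool_rot: [-0.008, 0.084, 0.996, 0.002]
contact_force: [0.1, 0.5, -3.8]
opening: 0.0258
```

```bash
python3 - <<'E'
from h import *
go((.4639,-.081,.06),-.176)
T=env.camera("top"); S=env.camera("side")
crop(T,200,120,320,290,4,"pics/t3.png"); crop(S,170,130,330,240,5,"pics/s3.png")
E
```

```text
t 5.03 pos [ 0.4576 -0.0569  0.0631] d mm [  6.3 -24.1  -3.1] rot [-0.005 -0.015 -0.008] F [ 0.1  0.5 -3.8] open 25.8 q6 -1.79
```

View pics/s3.png

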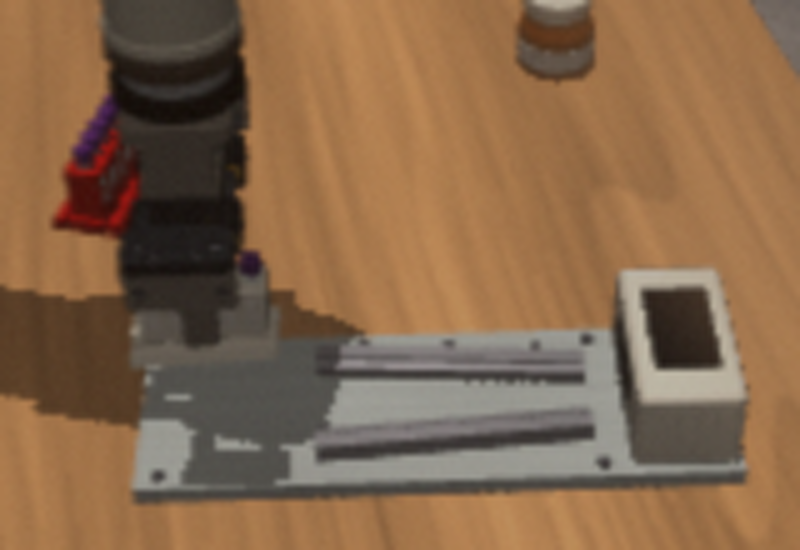

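View pics/t3.png

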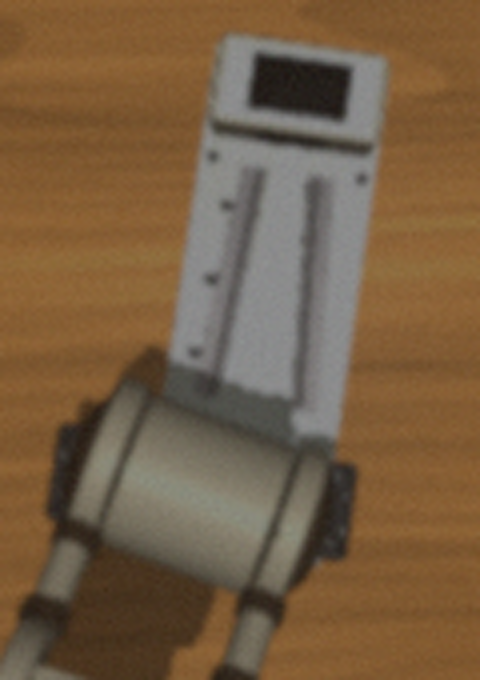

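The side view shows the carrier held level over the apron at (200,340) in the crop. The arm hides it in the top view. I'll shift 24 mm in -y.

Emit:
move_arm([
  {"linear": [3, -12, 0], "rotation": [-0.003, -0.008, -0.005]},
  {"linear": [2, -9, 0], "rotation": [-0.001, -0.005, -0.003]},
  {"linear": [0, 0, 0], "rotation": [0, 0, 0]},
  {"linear": [0, 0, 0], "rotation": [0, 0, 0]},
])

```text
t: 5.47
position: [0.4634, -0.0746, 0.0621]
tool_rot: [-0.002, 0.085, 0.996, 0.002]
contact_force: [0.6, 0.0, -4.6]
opening: 0.0263
```

```bash
python3 - <<'E'
from h import *
go((.4639,-.081,.028),-.176)
E
```

```text
t 5.47 pos [ 0.4634 -0.0746  0.0621] d mm [  0.5  -6.4 -34.1] rot [-0.003 -0.003 -0.006] F [ 0.6  0.  -4.6] open 26.3 q6 -1.82
```

Emit:
move_arm([
  {"linear": [0.5, -6.4, -8], "rotation": [-0.003, -0.003, -0.006]},
  {"linear": [0, 0, -12], "rotation": [0, 0, 0]},
  {"linear": [0, 0, -4], "rotation": [0, 0, 0]},
  {"linear": [0, 0, 0], "rotation": [0, 0, 0]},
  {"linear": [0, 0, 0], "rotation": [0, 0, 0]},
])

```text
t: 5.88
position: [0.4645, -0.081, 0.0361]
tool_rot: [0.0, 0.087, 0.996, 0.0]
contact_force: [-0.0, 0.4, -4.2]
opening: 0.0257
```

```bash
python3 - <<'E'
from h import *
go((.4639,-.081,.0254),-.176)
S=env.camera("side")
crop(S,170,130,330,240,5,"pics/s4.png")
E
```

```text
t 5.88 pos [ 0.4645 -0.081   0.0361] d mm [ -0.6   0.  -10.7] rot [-0.     0.001 -0.001] F [-0.   0.4 -4.2] open 25.7 q6 -1.83
```

View pics/s4.png

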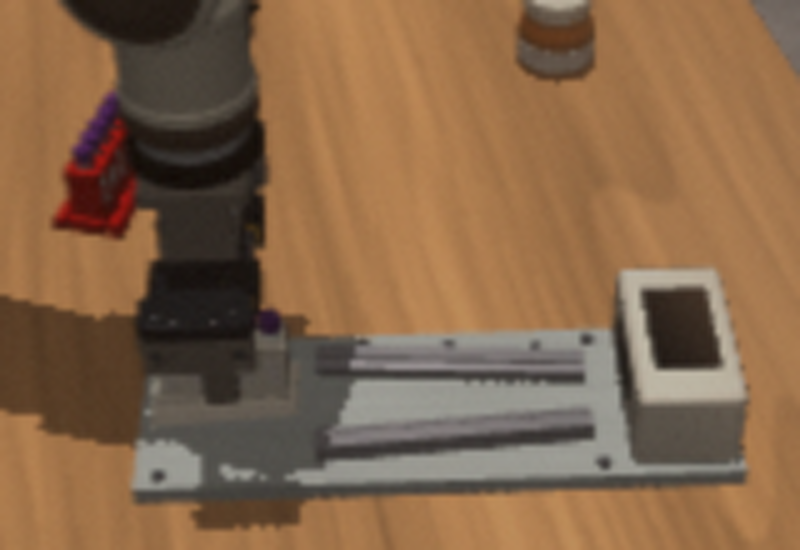

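Emit:
move_arm([
  {"linear": [0, 0, -7], "rotation": [0, 0, 0]},
  {"linear": [0, 0, -1], "rotation": [0, 0, 0]},
  {"linear": [0, 0, 0], "rotation": [0, 0, 0]},
])

```text
t: 6.18
position: [0.4653, -0.0812, 0.0284]
tool_rot: [0.001, 0.087, 0.996, -0.0]
contact_force: [0.5, -0.0, -3.9]
opening: 0.0253
```

```bash
cat >> h.py <<'E'
O=np.array([.5702,-.0999]);ANG=-.1762;U=np.array([np.cos(ANG),np.sin(ANG)]);N=np.array([-U[1],U[0]])
def inway(X): X=np.atleast_2d(X); return np.c_[(X[:,:2]-O)@U,(X[:,:2]-O)@N]
def toworld(x,y): return O+x*U+y*N
E
python3 - <<'E'
from h import *
go((.4639,-.081,.0254),-.176)
S=env.camera("side")
crop(S,190,175,270,235,10,"pics/s5.png")
E
```

```text
t 6.18 pos [ 0.4653 -0.0812  0.0284] d mm [-1.4  0.2 -3. ] rot [ 0.001  0.003 -0.001] F [ 0.5 -0.  -3.9] open 25.3 q6 -1.83
```

View pics/s5.png

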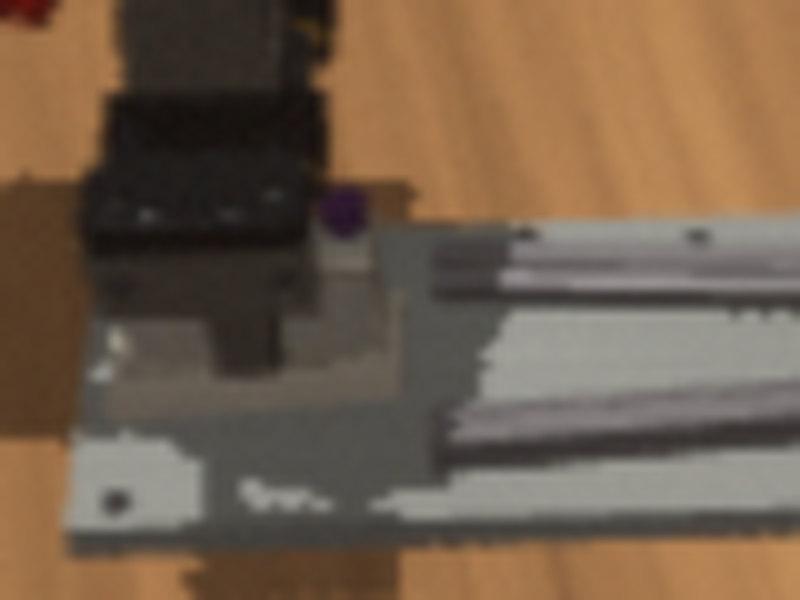

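```bash
python3 - <<'E'
from h import *
S=env.camera("side")
f=lambda p:[190+(p[0]+.5)/10-.5,175+(p[1]+.5)/10-.5]
for n,p,z in (("nose near",(403,395),.015),("tail near",(107,418),.015),("plate near L",(66,527),.012),("plate far L(occl?)",(98,240),.012),("-y jaw top inner mouth",(455,405),.025),("+y jaw top inner mouth",(432,280),.025),("jaw- bottom outer",(440,468),.012)):
    print(n,(inway(onz(S,[f(p)],z))*1e3).round(1))
s,x,R=tool(); print("tcp in way",inway(x)*1e3)
E
```

```text
nose near [[-61.7 -17.4]]
tail near [[-153.   -23.6]]
plate near L [[-162.2  -65.9]]
plate far L(occl?) [[-163.5   60.5]]
-y jaw top inner mouth [[-44.9 -32.1]]
+y jaw top inner mouth [[-52.9  23.3]]
jaw- bottom outer [[-50. -46.]]
tcp in way [[-1.06670676e+02  6.19427426e-02]]
```

Emit:
move_arm([
  {"linear": [-1.5, -4.5, 0], "rotation": [0, 0, 0]},
  {"linear": [0, 0, -1], "rotation": [0, 0, 0]},
  {"linear": [0, 0, -2], "rotation": [0, 0, 0]},
  {"linear": [0, 0, -1], "rotation": [0, 0, 0]},
  {"linear": [0, 0, 0], "rotation": [0, 0, 0]},
])

```text
t: 6.7
position: [0.4644, -0.0866, 0.0256]
tool_rot: [0.002, 0.087, 0.996, -0.001]
contact_force: [-0.5, 0.5, -4.5]
opening: 0.0257
```

```bash
python3 - <<'E'
from h import *
go((.4639,-.085,.0254),-.176)
s,x,R=tool(); print("tcp in way",inway(x)*1e3)
E
```

```text
t 6.7 pos [ 0.4644 -0.0866  0.0256] d mm [-0.5  1.6 -0.2] rot [ 0.001  0.004 -0.001] F [-0.5  0.5 -4.5] open 25.7 q6 -1.84
tcp in way [[-106.47710355   -5.47579747]]
```

Lower further until it touches down.

Emit:
move_arm([
  {"linear": [0, 0, -1.5], "rotation": [0, -0.002, 0]},
  {"linear": [0, 0, 0], "rotation": [0, 0, 0]},
])

```text
t: 6.87
position: [0.4649, -0.0868, 0.0257]
tool_rot: [0.003, 0.087, 0.996, -0.0]
contact_force: [0.1, -0.4, -4.4]
opening: 0.0263
```

Emit:
move_arm([
  {"linear": [0, 0, -1], "rotation": [0, 0, 0]},
  {"linear": [0, 0, 0], "rotation": [0, 0, 0]},
])

```text
t: 7.03
position: [0.4655, -0.087, 0.0254]
tool_rot: [0.004, 0.087, 0.996, -0.001]
contact_force: [-1.1, 1.0, -1.6]
opening: 0.0261
```

Emit:
move_arm([
  {"linear": [0, 0, 0], "rotation": [0, 0, 0]},
  {"linear": [0, 0, 0], "rotation": [0, 0, 0]},
  {"linear": [0, 0, 0], "rotation": [0, 0, 0]},
  {"linear": [0, 0, 0], "rotation": [0, 0, 0]},
  {"linear": [0, 0, 5], "rotation": [0, 0, 0]},
  {"linear": [0, 0, 20], "rotation": [0, 0, 0]},
  {"linear": [0, 0, 35], "rotation": [0, 0, 0]},
  {"linear": [0, 0, 35], "rotation": [0, 0, 0]},
  {"linear": [-20, 20, 20], "rotation": [0, 0, 0]},
  {"linear": [-20, 35, 0], "rotation": [0, 0, 0]},
  {"linear": [-20, 35, 0], "rotation": [0, 0, 0]},
  {"linear": [-10, 35, 0], "rotation": [0, 0, 0]},
], grip=80)

```text
t: 8.03
position: [0.3971, 0.0355, 0.1501]
tool_rot: [0.009, 0.092, 0.996, -0.002]
contact_force: [0.6, 0.4, 0.7]
opening: 0.0803
```

```bash
python3 - <<'E'
from h import *
go((.4639,-.085,.0254),-.176)
T=env.camera("top");S=env.camera("side")
crop(T,200,120,320,290,4,"pics/t6.png"); crop(S,180,170,280,240,8,"pics/s6.png")
E
```

```text
t 8.03 pos [0.3971 0.0355 0.1501] d mm [  66.8 -120.5 -124.7] rot [0.006 0.018 0.009] F [0.6 0.4 0.7] open 80.3 q6 -1.6
```

View pics/t6.png

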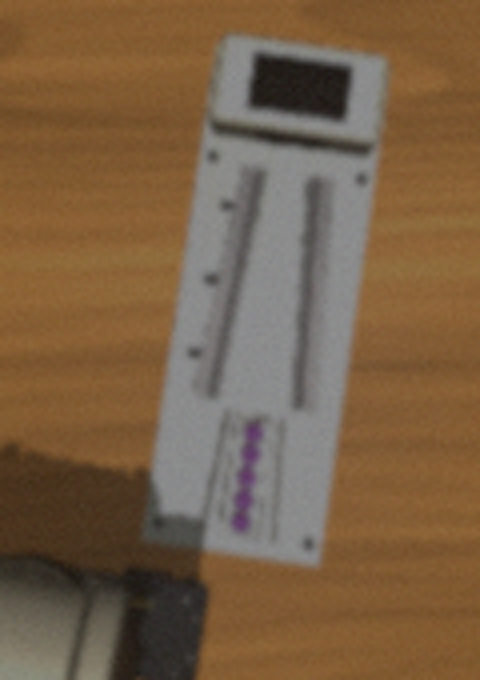

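View pics/s6.png

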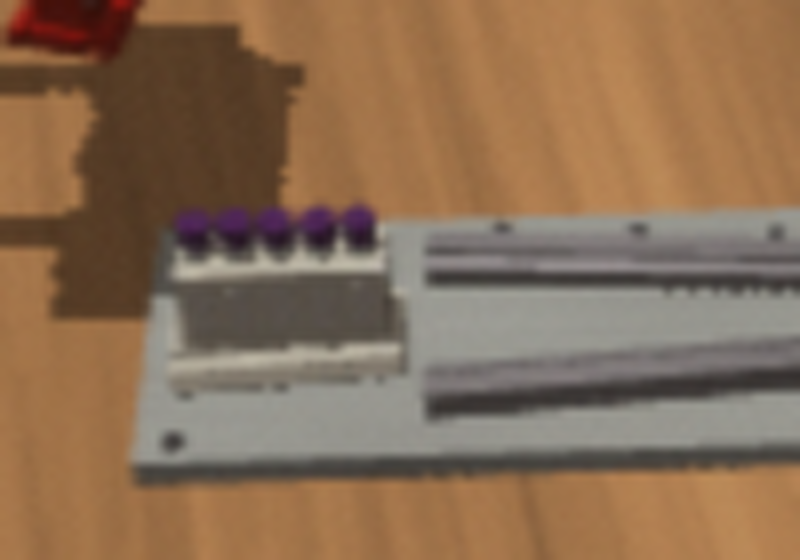

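The top view shows the carrier on the apron. Its nose is centred at about (257,414) in the crop, in line with the mouth at (259,400).

```bash
cat >> h.py <<'E'
def caps(T,r0,r1,c0,c1,z=.075):
    im=T["pixels"][r0:r1,c0:c1].astype(int); w=np.clip(im[...,0]-im[...,1]-5,0,None)*(im[...,2]-im[...,1]>0)
    rows=np.arange(r0,r1); cols=np.arange(c0,c1); p=w.sum(1); ok=p>30
    X=onz(T,np.c_[(w*cols).sum(1)[ok]/p[ok],rows[ok]],z); k=np.polyfit(X[:,0],X[:,1],1); W=inway(X)
    ys,xs=np.nonzero(w>15)
    print("caps yaw",np.arctan(k[0]).round(3),"rel",(np.arctan(k[0])-ANG).round(3),"mid way mm",((W.min(0)+W.max(0))/2*1e3).round(1),"mean",(W.mean(0)*1e3).round(1),"ends",(W[[0,-1]]*1e3).round(1).tolist())
E
python3 - <<'E'
from h import *
T=env.camera("top")
caps(T,215,260,250,275)
f=lambda p:[200+(p[0]+.5)/4-.5,120+(p[1]+.5)/4-.5]
for n,p,z in (("foot nose L",(227,410),.022),("nose R",(286,420),.022),("tail L",(201,542),.022),("tail R",(278,545),.022),("jaw+ mouth",(218,395),.025),("jaw- mouth",(297,405),.025),("jaw+ narrow",(263,170),.025),("jaw- narrow",(310,178),.025)):
    print(n,(inway(onz(T,[f(p)],z))*1e3).round(1))
go((*toworld(-.19,-.0055),.12),-.176)
E
```

```text
caps yaw -0.17 rel 0.006 mid way mm [-104.4   -4. ] mean [-104.5   -3.8] ends [[-68.4, -3.4], [-140.5, -5.0]]
foot nose L [[-59.2  17. ]]
nose R [[-60.  -26.2]]
tail L [[-155.8   21.3]]
tail R [[-149.7  -33.7]]
jaw+ mouth [[-49.6  25. ]]
jaw- mouth [[-48.3 -32.4]]
jaw+ narrow [[117.2  17. ]]
jaw- narrow [[116.6 -17.7]]
t 8.18 pos [0.3976 0.0364 0.1494] d mm [ -15.4 -108.4  -29.4] rot [0.006 0.017 0.003] F [ 0.2 -0.5  1.5] open 79.6 q6 -1.6
```

Emit:
move_arm([
  {"linear": [-2, -28, -5], "rotation": [0.002, 0.006, 0]},
  {"linear": [-4, -35, -5], "rotation": [0.002, 0.006, 0]},
  {"linear": [-3, -20, -5], "rotation": [0, 0, 0]},
  {"linear": [0, 0, 0], "rotation": [0, 0, 0]},
  {"linear": [0, 0, 0], "rotation": [0, 0, 0]},
  {"linear": [0, 0, 0], "rotation": [0, 0, 0]},
  {"linear": [0, 0, 0], "rotation": [0, 0, 0]},
], grip=0, squeeze=30)

```text
t: 8.77
position: [0.3908, -0.0534, 0.1362]
tool_rot: [0.005, 0.089, 0.996, -0.002]
contact_force: [-0.2, 0.4, 0.5]
opening: 0.0352
```

```bash
python3 - <<'E'
from h import *
go((*toworld(-.183,-.0035),.06),-.173)
E
```

```text
t 8.77 pos [ 0.3908 -0.0534  0.1362] d mm [ -1.3 -17.9 -76.2] rot [0.004 0.009 0.006] F [-0.2  0.4  0.5] open 35.2 q6 -1.84
```

Emit:
move_arm([
  {"linear": [-2, -14, 0], "rotation": [0.004, 0.009, 0.006]},
  {"linear": [0, 0, -10], "rotation": [0, 0, 0]},
  {"linear": [0, 0, -25], "rotation": [0, 0, 0]},
  {"linear": [0, 0, -20], "rotation": [0, 0, 0]},
  {"linear": [0, 0, 0], "rotation": [0, 0, 0]},
  {"linear": [0, 0, 0], "rotation": [0, 0, 0]},
])

```text
t: 9.27
position: [0.3908, -0.0637, 0.0795]
tool_rot: [0.002, 0.084, 0.996, 0.0]
contact_force: [0.8, -0.0, 1.5]
opening: -0.0
```

```bash
python3 - <<'E'
from h import *
go((*toworld(-.183,-.0035),.018),-.173)
S=env.camera("side")
crop(S,180,150,280,240,7,"pics/s7.png")
E
```

```text
t 9.27 pos [ 0.3908 -0.0637  0.0795] d mm [ -1.3  -7.6 -61.5] rot [-0.     0.004 -0.004] F [ 0.8 -0.   1.5] open -0.0 q6 -1.87
```

View pics/s7.png

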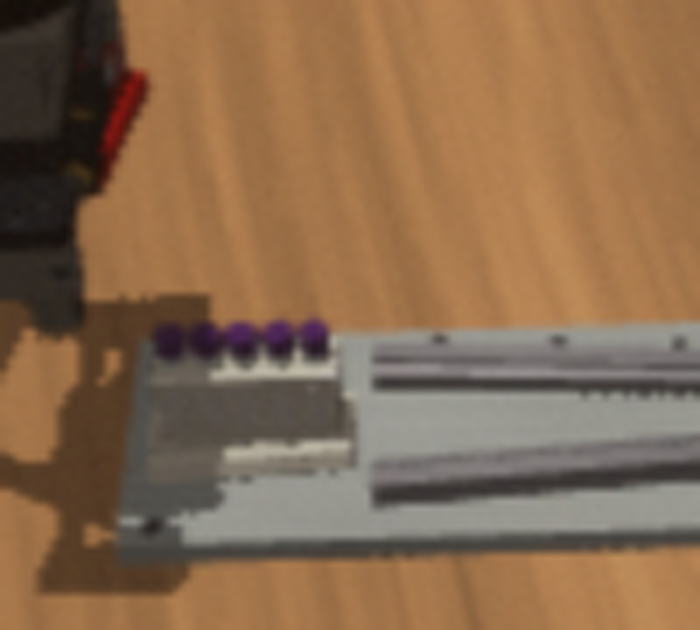

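Emit:
move_arm([
  {"linear": [-1, -6, -12], "rotation": [0, 0.003, -0.003]},
  {"linear": [0, 0, -18], "rotation": [0, 0, 0]},
  {"linear": [0, 0, -14], "rotation": [0, 0, 0]},
  {"linear": [0, 0, -4], "rotation": [0, 0, 0]},
  {"linear": [0, 0, 0], "rotation": [0, 0, 0]},
  {"linear": [0, 0, 0], "rotation": [0, 0, 0]},
])

```text
t: 9.82
position: [0.3946, -0.0697, 0.0362]
tool_rot: [0.006, 0.084, 0.996, -0.002]
contact_force: [-1.3, -0.5, 0.6]
opening: 0.0005
```

```bash
python3 - <<'E'
from h import *
go((*toworld(-.183,-.0035),.017),-.173)
E
```

```text
t 9.82 pos [ 0.3946 -0.0697  0.0362] d mm [ -5.2  -1.6 -19.2] rot [ 0.004  0.011 -0.004] F [-1.3 -0.5  0.6] open 0.5 q6 -1.88
```

Emit:
move_arm([
  {"linear": [-5, -1.6, -5], "rotation": [0.004, 0.011, -0.004]},
  {"linear": [0, 0, -8], "rotation": [0, 0, 0]},
  {"linear": [0, 0, -3], "rotation": [0, 0, 0]},
  {"linear": [0, 0, 0], "rotation": [0, 0, 0]},
])

```text
t: 10.15
position: [0.3917, -0.0725, 0.0219]
tool_rot: [0.002, 0.086, 0.996, -0.001]
contact_force: [0.0, -0.1, -0.1]
opening: -0.0001
```

```bash
python3 - <<'E'
from h import *
go((*toworld(-.183,-.0035),.017),-.173)
E
```

```text
t 10.15 pos [ 0.3917 -0.0725  0.0219] d mm [-2.3  1.2 -4.9] rot [ 0.003  0.005 -0.   ] F [ 0.  -0.1 -0.1] open -0.1 q6 -1.89
```

Emit:
move_arm([
  {"linear": [0, 1, -4.5], "rotation": [0.003, 0.005, 0]},
  {"linear": [0, 0, 0], "rotation": [0, 0, 0]},
  {"linear": [4, -0.7, 0], "rotation": [0, 0, 0]},
  {"linear": [4, -0.7, 0], "rotation": [0, 0, 0]},
  {"linear": [4, -0.7, 0], "rotation": [0, 0, 0]},
  {"linear": [0, 0, 0], "rotation": [0, 0, 0]},
])

```text
t: 10.65
position: [0.4053, -0.0739, 0.0172]
tool_rot: [-0.0, 0.086, 0.996, 0.0]
contact_force: [0.5, -0.5, -0.9]
opening: 0.0004
```

```bash
cat >>h.py <<'E'
def st():
    s,x,R=tool(); go((*toworld(inway(x)[0][0],-.0035),.017),-.173); F=np.array(s["contact_force"]); print("way tcp mm",(inway(x)[0]*1e3).round(1),"Fx way",(F[:2]@U).round(1),"Fy",(F[:2]@N).round(1))
E
python3 - <<'E'
from h import *
st()
E
```

```text
t 10.65 pos [ 0.4053 -0.0739  0.0172] d mm [-0.  -0.2 -0.2] rot [-0. -0.  0.] F [ 0.5 -0.5 -0.9] open 0.4 q6 -1.87
way tcp mm [-166.9   -3.3] Fx way 0.6 Fy -0.4
```

Emit:
move_arm([
  {"linear": [4, -0.7, 0], "rotation": [0, 0, 0]},
  {"linear": [4, -0.7, 0], "rotation": [0, 0, 0]},
  {"linear": [4, -0.7, 0], "rotation": [0, 0, 0]},
  {"linear": [4, -0.7, 0], "rotation": [0, 0, 0]},
  {"linear": [4, -0.7, 0], "rotation": [0, 0, 0]},
  {"linear": [0, 0, 0], "rotation": [0, 0, 0]},
])

```text
t: 11.15
position: [0.4242, -0.0765, 0.0164]
tool_rot: [-0.005, 0.086, 0.996, 0.001]
contact_force: [-0.3, 0.5, -0.2]
opening: 0.0004
```

```bash
python3 - <<'E'
from h import *
st()
S=env.camera("side")
crop(S,180,150,280,240,7,"pics/s8.png")
E
```

```text
t 11.15 pos [ 0.4242 -0.0765  0.0164] d mm [-0.2 -1.   0.6] rot [-0.003 -0.009 -0.001] F [-0.3  0.5 -0.2] open 0.4 q6 -1.86
way tcp mm [-147.8   -2.5] Fx way -0.4 Fy 0.4
```

View pics/s8.png

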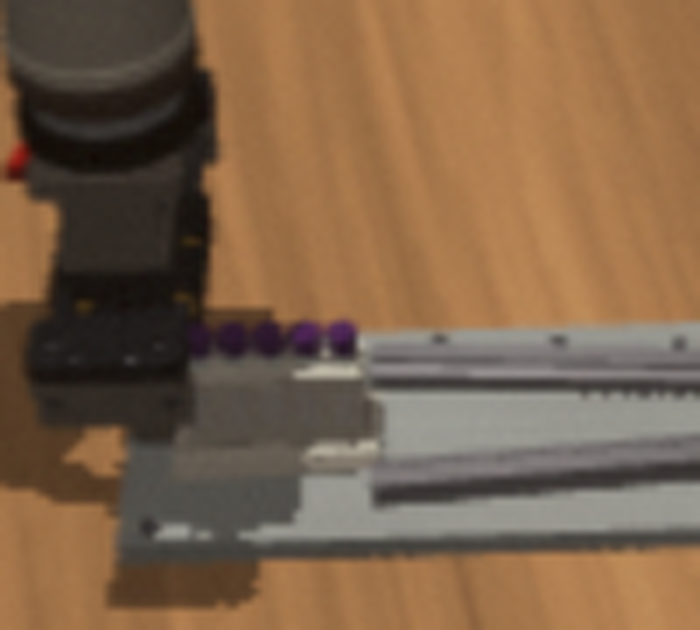

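Emit:
move_arm([
  {"linear": [4, -1.2, 0.5], "rotation": [-0.003, -0.009, 0]},
  {"linear": [4, -0.7, 0], "rotation": [0, 0, 0]},
  {"linear": [4, -0.7, 0], "rotation": [0, -0.002, 0]},
  {"linear": [4, -0.7, 0], "rotation": [0, -0.002, 0]},
  {"linear": [4, -0.7, 0], "rotation": [0, -0.002, 0]},
  {"linear": [4, -0.7, 0], "rotation": [0, -0.002, 0]},
])

```text
t: 11.7
position: [0.4478, -0.0806, 0.0162]
tool_rot: [0.002, 0.086, 0.996, 0.001]
contact_force: [-4.6, 1.0, 2.3]
opening: 0.0007
```

```bash
python3 - <<'E'
from h import *
st()
S=env.camera("side")
crop(S,190,160,290,240,7,"pics/s9.png")
E
```

```text
t 11.7 pos [ 0.4478 -0.0806  0.0162] d mm [-0.2 -1.1  0.8] rot [-0.002  0.005 -0.001] F [-4.6  1.   2.3] open 0.7 q6 -1.85
way tcp mm [-123.9   -2.4] Fx way -4.7 Fy 0.1
```

View pics/s9.png

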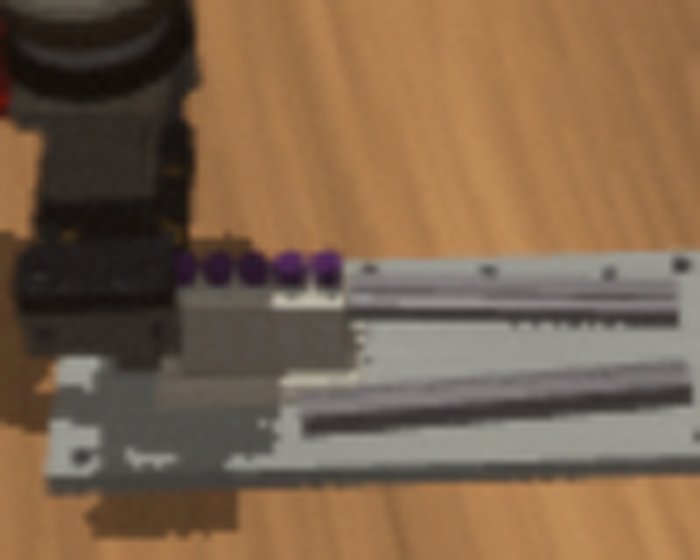

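The side view shows the nose inside the mouth, at about (355,370) in the crop, with the fingers behind the tail. I'll keep pushing.

Emit:
move_arm([
  {"linear": [3, -0.8, 0.5], "rotation": [0, 0.003, 0]},
  {"linear": [3, -0.7, 0], "rotation": [0, 0, 0]},
  {"linear": [3, -0.5, 0], "rotation": [0, 0, 0]},
  {"linear": [3, -0.5, 0], "rotation": [0, -0.001, 0]},
])

```text
t: 12.08
position: [0.462, -0.0836, 0.0166]
tool_rot: [0.002, 0.086, 0.996, 0.001]
contact_force: [-3.8, -0.1, 2.3]
opening: 0.0004
```

```bash
python3 - <<'E'
from h import *
st()
E
```

```text
t 12.08 pos [ 0.462  -0.0836  0.0166] d mm [-0.1 -0.5  0.4] rot [-0.001  0.005 -0.001] F [-3.8 -0.1  2.3] open 0.4 q6 -1.84
way tcp mm [-109.3   -2.9] Fx way -3.7 Fy -0.7
```

Emit:
move_arm([
  {"linear": [3, -0.6, 0.3], "rotation": [0, 0.003, 0]},
  {"linear": [3, -0.6, 0], "rotation": [0, 0, 0]},
  {"linear": [3, -0.5, 0], "rotation": [0, 0, 0]},
  {"linear": [3, -0.5, 0], "rotation": [0, 0, 0]},
  {"linear": [3, -0.5, 0], "rotation": [0, 0, 0]},
  {"linear": [3, -0.5, 0], "rotation": [0, 0, 0]},
])

```text
t: 12.58
position: [0.4816, -0.087, 0.0167]
tool_rot: [0.0, 0.086, 0.996, 0.001]
contact_force: [-3.8, 1.0, 2.9]
opening: 0.0004
```

```bash
python3 - <<'E'
from h import *
st()
S=env.camera("side")
crop(S,190,160,290,240,7,"pics/s10.png")
E
```

```text
t 12.58 pos [ 0.4816 -0.087   0.0167] d mm [-0.1 -0.7  0.3] rot [-0.002  0.001 -0.001] F [-3.8  1.   2.9] open 0.4 q6 -1.83
way tcp mm [-89.5  -2.8] Fx way -4.0 Fy 0.3
```

View pics/s10.png

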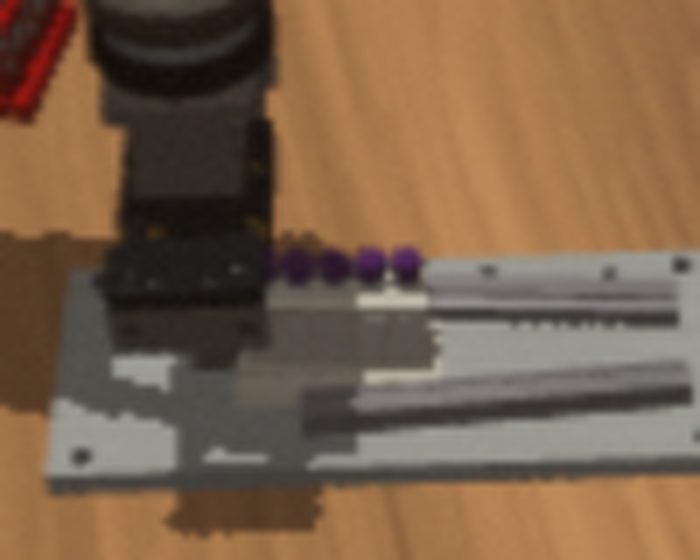

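Emit:
move_arm([
  {"linear": [3, -0.7, 0.3], "rotation": [0, 0, 0]},
  {"linear": [3, -0.5, 0], "rotation": [0, 0, 0]},
  {"linear": [3, -0.5, 0], "rotation": [0, 0, 0]},
  {"linear": [3, -0.5, 0], "rotation": [0, 0, 0]},
  {"linear": [3, -0.5, 0], "rotation": [0, 0, 0]},
  {"linear": [3, -0.5, 0], "rotation": [0, 0, 0]},
])

```text
t: 13.13
position: [0.5019, -0.0907, 0.0169]
tool_rot: [0.001, 0.086, 0.996, 0.001]
contact_force: [-3.4, 1.0, 0.2]
opening: 0.0
```

```bash
python3 - <<'E'
from h import *
st()
E
```

```text
t 13.13 pos [ 0.5019 -0.0907  0.0169] d mm [-0.1 -0.6  0.1] rot [-0.001  0.002 -0.001] F [-3.4  1.   0.2] open 0.0 q6 -1.82
way tcp mm [-68.8  -2.9] Fx way -3.6 Fy 0.4
```

Emit:
move_arm([
  {"linear": [3, -0.6, 0.1], "rotation": [0, 0.001, 0]},
  {"linear": [3, -0.5, 0], "rotation": [0, 0, 0]},
  {"linear": [3, -0.5, 0], "rotation": [0, 0, 0]},
  {"linear": [3, -0.5, 0], "rotation": [0, 0, 0]},
  {"linear": [3, -0.5, 0], "rotation": [0, 0, 0]},
])

```text
t: 13.55
position: [0.5185, -0.0934, 0.0169]
tool_rot: [0.0, 0.086, 0.996, 0.001]
contact_force: [-4.9, 1.8, 3.5]
opening: 0.0
```

```bash
python3 - <<'E'
from h import *
st()
S=env.camera("side")
crop(S,200,160,300,240,7,"pics/s11.png")
E
```

```text
t 13.55 pos [ 0.5185 -0.0934  0.0169] d mm [-0.1 -0.8  0.1] rot [-0.002  0.    -0.001] F [-4.9  1.8  3.5] open 0.0 q6 -1.81
way tcp mm [-52.1  -2.7] Fx way -5.2 Fy 0.9
```

View pics/s11.png

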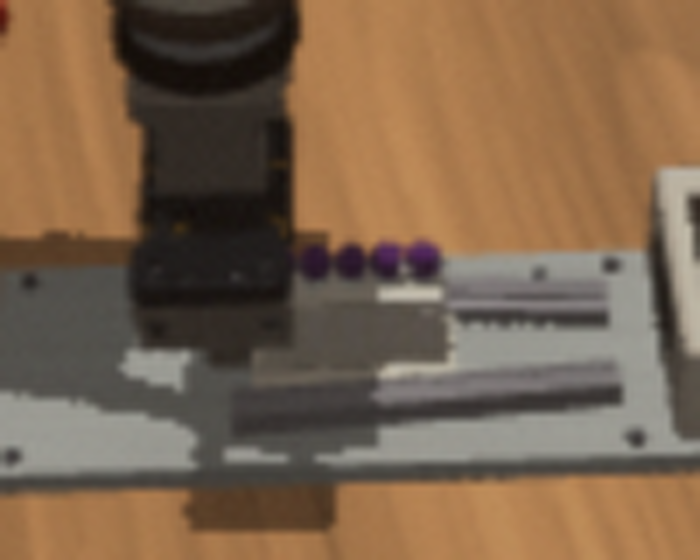

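Emit:
move_arm([
  {"linear": [2, -0.5, 0], "rotation": [0, 0, 0]},
  {"linear": [2, -0.4, 0], "rotation": [0, 0, 0]},
  {"linear": [2, -0.35, 0], "rotation": [0, 0, 0]},
  {"linear": [2, -0.35, 0], "rotation": [0, 0, 0]},
  {"linear": [2, -0.35, 0], "rotation": [0, 0, 0]},
])

```text
t: 14.02
position: [0.5269, -0.0943, 0.017]
tool_rot: [-0.003, 0.086, 0.996, 0.002]
contact_force: [-4.6, 0.8, 3.0]
opening: 0.0005
```

```bash
python3 - <<'E'
from h import *
st()
E
```

```text
t 14.02 pos [ 0.5269 -0.0943  0.017 ] d mm [-0.3 -1.4  0. ] rot [-0.004 -0.006 -0.001] F [-4.6  0.8  3. ] open 0.5 q6 -1.8
way tcp mm [-43.6  -2.1] Fx way -4.7 Fy -0.0
```

Emit:
move_arm([
  {"linear": [2, -0.7, 0], "rotation": [-0.002, -0.004, 0]},
  {"linear": [2, -0.4, 0], "rotation": [0, -0.001, 0]},
  {"linear": [2, -0.4, 0], "rotation": [0, -0.001, 0]},
  {"linear": [2, -0.4, 0], "rotation": [0, -0.001, 0]},
])

```text
t: 14.35
position: [0.5329, -0.0949, 0.0168]
tool_rot: [-0.003, 0.085, 0.996, 0.002]
contact_force: [-5.9, 2.6, 3.4]
opening: 0.0003
```

```bash
python3 - <<'E'
from h import *
st()
E
```

```text
t 14.35 pos [ 0.5329 -0.0949  0.0168] d mm [-0.3 -1.8  0.2] rot [-0.005 -0.006 -0.002] F [-5.9  2.6  3.4] open 0.3 q6 -1.8
way tcp mm [-37.6  -1.7] Fx way -6.3 Fy 1.5
```

Emit:
move_arm([
  {"linear": [2, -0.35, 0], "rotation": [-0.003, -0.004, 0]},
  {"linear": [2, -0.35, 0], "rotation": [0, -0.001, 0]},
  {"linear": [2, -0.35, 0], "rotation": [0, -0.001, 0]},
])

```text
t: 14.6
position: [0.5381, -0.0955, 0.0168]
tool_rot: [-0.001, 0.085, 0.996, 0.001]
contact_force: [-4.7, 2.2, 2.8]
opening: 0.0004
```

```bash
python3 - <<'E'
from h import *
st()
E
```

```text
t 14.6 pos [ 0.5381 -0.0955  0.0168] d mm [-0.4 -2.2  0.2] rot [-0.003 -0.003 -0.002] F [-4.7  2.2  2.8] open 0.4 q6 -1.8
way tcp mm [-32.4  -1.3] Fx way -5.0 Fy 1.4
```

Emit:
move_arm([
  {"linear": [2, -0.35, 0], "rotation": [-0.001, -0.002, 0]},
  {"linear": [2, -0.35, 0], "rotation": [0, -0.001, 0]},
  {"linear": [2, -0.35, 0], "rotation": [0, -0.001, 0]},
])

```text
t: 14.85
position: [0.54, -0.0957, 0.0166]
tool_rot: [-0.005, 0.085, 0.996, 0.001]
contact_force: [-12.0, 2.5, 12.1]
opening: 0.0005
```

```bash
python3 - <<'E'
from h import *
st()
S=env.camera("side")
crop(S,200,160,300,240,7,"pics/s12.png")
E
```

```text
t 14.85 pos [ 0.54   -0.0957  0.0166] d mm [-0.4 -2.3  0.4] rot [-0.004 -0.01  -0.004] F [-12.    2.5  12.1] open 0.5 q6 -1.8
way tcp mm [-30.5  -1.1] Fx way -12.2 Fy 0.3
```

View pics/s12.png

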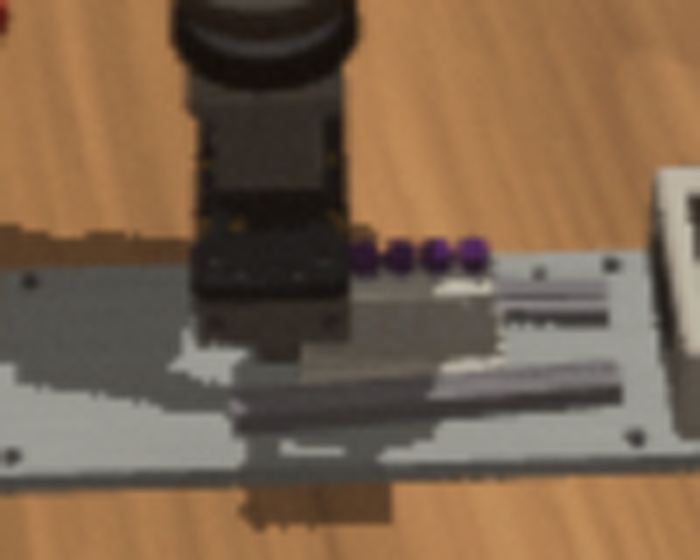

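The push force rose to 12 N along the way, but with 12 N vertical as well, so it is partly friction. I'll back off slightly, level the tool and push again.

Emit:
move_arm([
  {"linear": [-4, 0.7, 0.5], "rotation": [-0.003, -0.009, -0.003]},
  {"linear": [-3, 0.5, 0], "rotation": [0, 0, 0]},
  {"linear": [0, 0, 0], "rotation": [0, 0, 0]},
  {"linear": [0, 0, 0], "rotation": [0, 0, 0]},
])

```text
t: 15.23
position: [0.5364, -0.0959, 0.0185]
tool_rot: [0.004, 0.086, 0.996, -0.001]
contact_force: [0.8, 0.6, -0.9]
opening: 0.0006
```

```bash
python3 - <<'E'
from h import *
st()
S=env.camera("side");T=env.camera("top")
crop(S,200,160,300,240,7,"pics/s13.png")
crop(T,230,130,310,260,5,"pics/t13.png")
E
```

```text
t 15.23 pos [ 0.5364 -0.0959  0.0185] d mm [-0.3 -1.5 -1.5] rot [ 0.002  0.008 -0.   ] F [ 0.8  0.6 -0.9] open 0.6 q6 -1.8
way tcp mm [-34.  -2.] Fx way 0.7 Fy 0.7
```

View pics/s13.png

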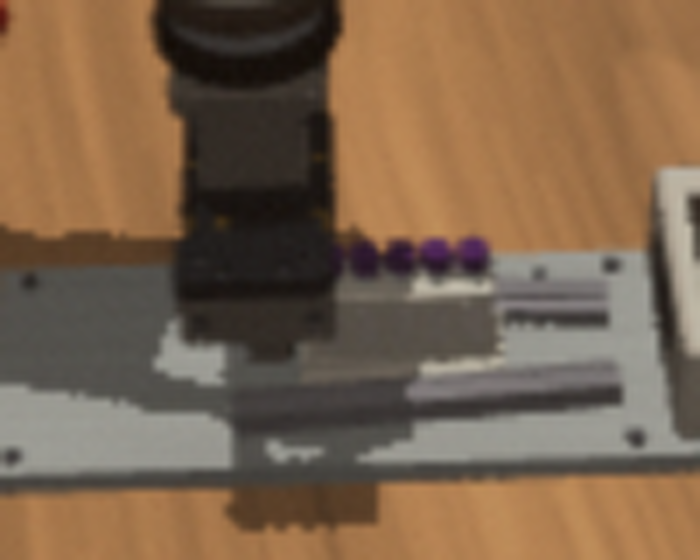

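View pics/t13.png

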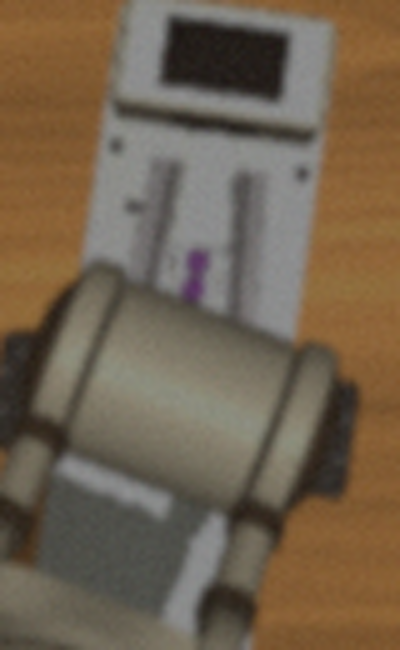

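Emit:
move_arm([
  {"linear": [2, -0.35, -1], "rotation": [0.001, 0.006, 0]},
  {"linear": [2, -0.35, 0], "rotation": [0, 0, 0]},
  {"linear": [1.5, -0.3, 0.2], "rotation": [0, -0.001, 0]},
])

```text
t: 15.58
position: [0.5398, -0.0965, 0.0173]
tool_rot: [-0.002, 0.086, 0.996, -0.0]
contact_force: [-8.9, 1.3, 7.4]
opening: 0.0002
```

```bash
python3 - <<'E'
from h import *
st()
E
```

```text
t 15.58 pos [ 0.5398 -0.0965  0.0173] d mm [-0.3 -1.5 -0.3] rot [-0.    -0.005 -0.001] F [-8.9  1.3  7.4] open 0.2 q6 -1.79
way tcp mm [-30.5  -2. ] Fx way -8.9 Fy -0.3
```

Emit:
move_arm([
  {"linear": [2, -0.35, 0.8], "rotation": [0, -0.004, 0]},
  {"linear": [2, -0.35, 0.5], "rotation": [0, -0.003, 0]},
])

```text
t: 15.75
position: [0.5398, -0.0965, 0.0173]
tool_rot: [-0.005, 0.085, 0.996, 0.001]
contact_force: [-7.2, -0.5, 7.0]
opening: 0.0002
```

```bash
python3 - <<'E'
from h import *
st()
E
```

```text
t 15.75 pos [ 0.5398 -0.0965  0.0173] d mm [-0.3 -1.5 -0.3] rot [-0.002 -0.009 -0.002] F [-7.2 -0.5  7. ] open 0.2 q6 -1.8
way tcp mm [-30.6  -2. ] Fx way -7.0 Fy -1.7
```

Emit:
move_arm([
  {"linear": [-3, 0.5, 0], "rotation": [-0.001, -0.008, -0.001]},
  {"linear": [0, 0, 0], "rotation": [0, 0, 0]},
])

```text
t: 15.92
position: [0.5368, -0.096, 0.0169]
tool_rot: [-0.001, 0.086, 0.996, 0.001]
contact_force: [0.0, 0.3, 0.2]
opening: 0.0004
```

```bash
python3 - <<'E'
from h import *
st()
E
```

```text
t 15.92 pos [ 0.5368 -0.096   0.0169] d mm [-0.3 -1.4  0.1] rot [-0.002 -0.002 -0.001] F [0.  0.3 0.2] open 0.4 q6 -1.8
way tcp mm [-33.6  -2.1] Fx way -0.0 Fy 0.3
```

Emit:
move_arm([
  {"linear": [2, -0.35, 0], "rotation": [0, -0.003, 0]},
  {"linear": [2, -0.35, 1], "rotation": [0, -0.004, 0]},
  {"linear": [2, -0.35, 1.5], "rotation": [0, -0.004, 0]},
  {"linear": [2.5, -0.4, 1.5], "rotation": [0, -0.004, 0]},
])

```text
t: 16.25
position: [0.5398, -0.0963, 0.0173]
tool_rot: [0.0, 0.085, 0.996, 0.002]
contact_force: [-6.9, -2.1, -2.4]
opening: 0.0001
```

```bash
python3 - <<'E'
from h import *
st()
E
```

```text
t 16.25 pos [ 0.5398 -0.0963  0.0173] d mm [-0.3 -1.6 -0.3] rot [-0.004  0.001 -0.002] F [-6.9 -2.1 -2.4] open 0.1 q6 -1.8
way tcp mm [-30.6  -1.8] Fx way -6.4 Fy -3.3
```

Emit:
move_arm([
  {"linear": [3, -0.9, 1], "rotation": [-0.002, -0.002, -0.001]},
  {"linear": [3.5, -0.9, 1], "rotation": [-0.001, -0.003, 0]},
])

```text
t: 16.42
position: [0.5399, -0.0964, 0.017]
tool_rot: [-0.005, 0.085, 0.996, 0.002]
contact_force: [-13.2, 1.2, 8.2]
opening: 0.0005
```

```bash
python3 - <<'E'
from h import *
st()
E
```

```text
t 16.42 pos [ 0.5399 -0.0964  0.017 ] d mm [-0.3 -1.6 -0. ] rot [-0.006 -0.01  -0.002] F [-13.2   1.2   8.2] open 0.5 q6 -1.8
way tcp mm [-30.4  -1.9] Fx way -13.2 Fy -1.2
```

```bash
python3 - <<'E'
from h import *
T=env.camera("top");S=env.camera("side")
caps(T,170,190,255,285)
crop(T,240,140,300,200,12,"pics/t14.png");crop(S,220,180,300,230,10,"pics/s14.png")
E
```

```text
caps yaw -0.01 rel 0.166 mid way mm [55.1 -1.1] mean [55.1 -1.4] ends [[60.6, -0.1], [49.6, -2.0]]
```

View pics/t14.png

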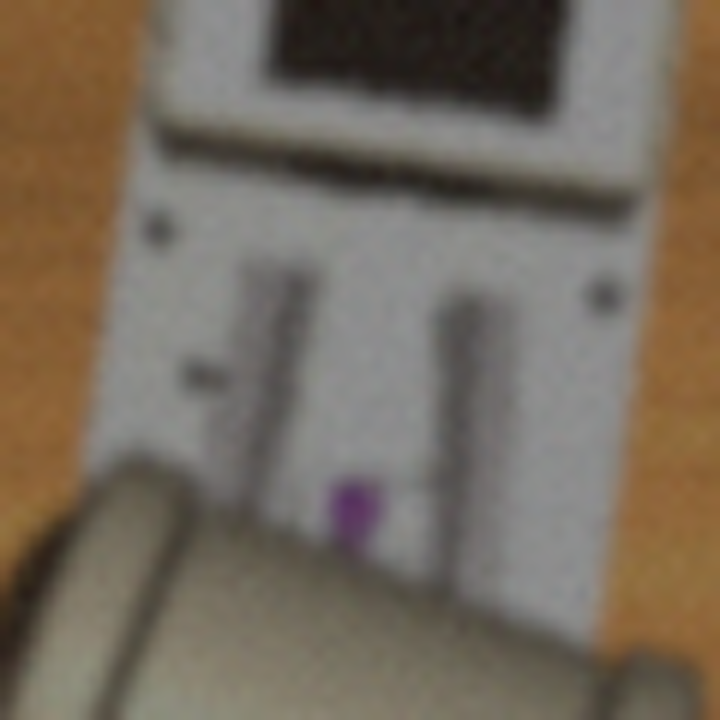

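View pics/s14.png

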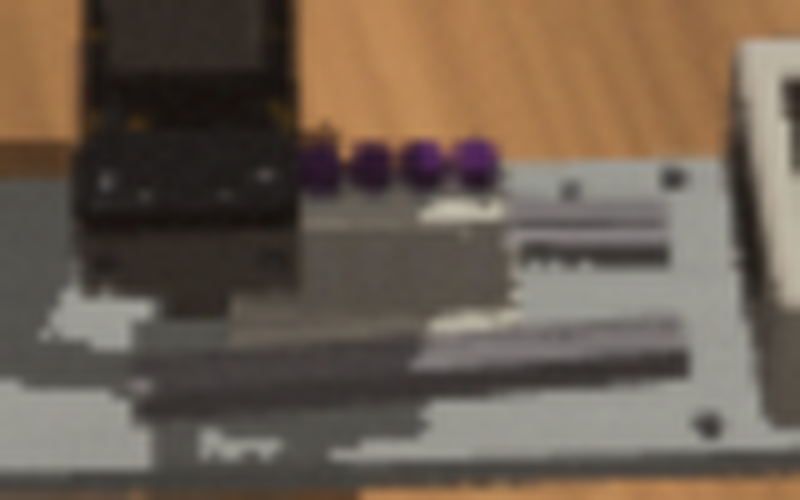

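Both jaws aren't bearing yet. In the top view the foot touches the -y jaw at about (432,488), with a gap of around 4 mm on the +y side at about (270,500). So it is dragging on one jaw, and I'll push again while steering along the -y jaw's slope.

Emit:
move_arm([
  {"linear": [-4, 0.7, 0.5], "rotation": [-0.004, -0.009, -0.002]},
  {"linear": [0, 1, 0], "rotation": [0, 0, 0]},
  {"linear": [0, 0, 0], "rotation": [0, 0, 0]},
])

```text
t: 16.77
position: [0.5368, -0.0948, 0.018]
tool_rot: [0.001, 0.087, 0.996, 0.001]
contact_force: [-0.1, -0.6, -0.0]
opening: 0.0005
```

```bash
python3 - <<'E'
from h import *
st()
E
```

```text
t 16.77 pos [ 0.5368 -0.0948  0.018 ] d mm [-0.5 -2.7 -1. ] rot [-0.001  0.001  0.   ] F [-0.1 -0.6 -0. ] open 0.5 q6 -1.8
way tcp mm [-33.7  -0.8] Fx way 0.1 Fy -0.6
```

Emit:
move_arm([
  {"linear": [2, -0.2, -1], "rotation": [0, -0.002, 0]},
  {"linear": [2, 0, 0.8], "rotation": [0, -0.003, 0]},
  {"linear": [2.5, 0.2, 1], "rotation": [0, -0.003, 0]},
  {"linear": [2.5, 0.2, 1], "rotation": [0, -0.003, 0]},
])

```text
t: 17.1
position: [0.5401, -0.0951, 0.0174]
tool_rot: [-0.001, 0.085, 0.996, 0.0]
contact_force: [-8.7, -2.7, 2.4]
opening: 0.0009
```

```bash
python3 - <<'E'
from h import *
st()
E
```

```text
t 17.1 pos [ 0.5401 -0.0951  0.0174] d mm [-0.5 -2.9 -0.4] rot [-0.001 -0.003 -0.002] F [-8.7 -2.7  2.4] open 0.9 q6 -1.79
way tcp mm [-30.5  -0.5] Fx way -8.1 Fy -4.2
```

Emit:
move_arm([
  {"linear": [3, 0.3, 1], "rotation": [0, -0.004, -0.001]},
  {"linear": [3.5, 0.3, 1], "rotation": [0, -0.003, 0]},
  {"linear": [3.5, 0.3, 1], "rotation": [0, -0.003, 0]},
])

```text
t: 17.35
position: [0.5401, -0.0951, 0.0175]
tool_rot: [-0.009, 0.084, 0.996, -0.0]
contact_force: [-13.3, -2.6, 5.9]
opening: 0.0007
```

```bash
python3 - <<'E'
from h import *
st()
T=env.camera("top");S=env.camera("side")
crop(T,240,140,300,200,12,"pics/t15.png");crop(S,220,180,300,230,10,"pics/s15.png")
E
```

```text
t 17.35 pos [ 0.5401 -0.0951  0.0175] d mm [-0.5 -3.  -0.5] rot [-0.001 -0.018 -0.004] F [-13.3  -2.6   5.9] open 0.7 q6 -1.79
way tcp mm [-30.4  -0.5] Fx way -12.7 Fy -4.9
```

View pics/t15.png

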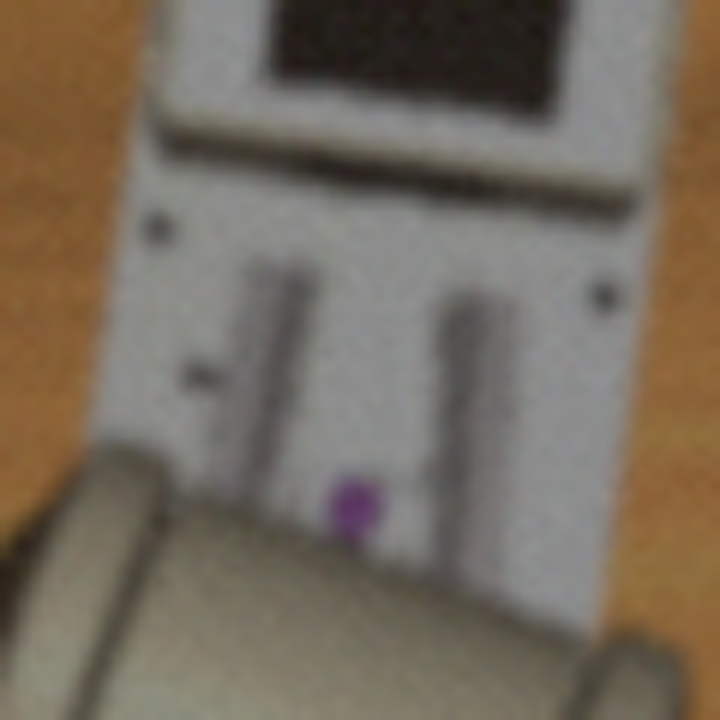

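```bash
python3 - <<'E'
from h import *
T=env.camera("top"); g=cv2.cvtColor(T["pixels"],cv2.COLOR_BGR2GRAY).astype(np.float32)
ys=np.arange(-45,46,1.)/1e3
def prof(x):
    a=[]
    for dx in np.arange(-.006,.0061,.002):
        W=np.array([[*toworld(x+dx,y- 0),.025] for y in ys]); p=proj(T,W).astype(np.float32)
        a.append(cv2.remap(g,p[:,0].reshape(1,-1),p[:,1].reshape(1,-1),cv2.INTER_CUBIC)[0])
    return np.mean(a,0)
for x in(.108,.095,.082): 
    v=prof(x); print(x); print([(int(y*1e3),int(q)) for y,q in zip(ys,v)][::2])
s=cv2.imread("pics/t6.png")
E
```

```text
0.108
[(-45, 141), (-43, 141), (-41, 139), (-39, 136), (-37, 131), (-35, 122), (-33, 114), (-31, 109), (-29, 105), (-27, 99), (-25, 89), (-23, 82), (-21, 81), (-19, 86), (-17, 98), (-15, 113), (-13, 129), (-11, 138), (-9, 141), (-7, 141), (-5, 141), (-3, 141), (-1, 140), (1, 140), (3, 140), (5, 141), (7, 141), (9, 139), (11, 136), (13, 127), (15, 110), (17, 94), (19, 86), (21, 85), (23, 92), (25, 100), (27, 105), (29, 107), (31, 111), (33, 121), (35, 133), (37, 138), (39, 141), (41, 140), (43, 139), (45, 140)]
0.095
[(-45, 140), (-43, 141), (-41, 140), (-39, 134), (-37, 124), (-35, 115), (-33, 110), (-31, 107), (-29, 104), (-27, 96), (-25, 86), (-23, 81), (-21, 85), (-19, 98), (-17, 115), (-15, 128), (-13, 137), (-11, 141), (-9, 140), (-7, 140), (-5, 141), (-3, 141), (-1, 140), (1, 140), (3, 139), (5, 140), (7, 141), (9, 141), (11, 137), (13, 129), (15, 117), (17, 102), (19, 88), (21, 83), (23, 86), (25, 95), (27, 105), (29, 107), (31, 109), (33, 113), (35, 119), (37, 124), (39, 123), (41, 125), (43, 129), (45, 134)]
0.082
[(-45, 140), (-43, 140), (-41, 137), (-39, 131), (-37, 123), (-35, 116), (-33, 110), (-31, 107), (-29, 102), (-27, 92), (-25, 85), (-23, 83), (-21, 91), (-19, 107), (-17, 123), (-15, 135), (-13, 140), (-11, 140), (-9, 141), (-7, 139), (-5, 139), (-3, 140), (-1, 141), (1, 140), (3, 140), (5, 140), (7, 140), (9, 140), (11, 138), (13, 131), (15, 119), (17, 103), (19, 89), (21, 84), (23, 86), (25, 95), (27, 104), (29, 108), (31, 107), (33, 107), (35, 108), (37, 111), (39, 114), (41, 118), (43, 124), (45, 132)]
```

View pics/s15.png

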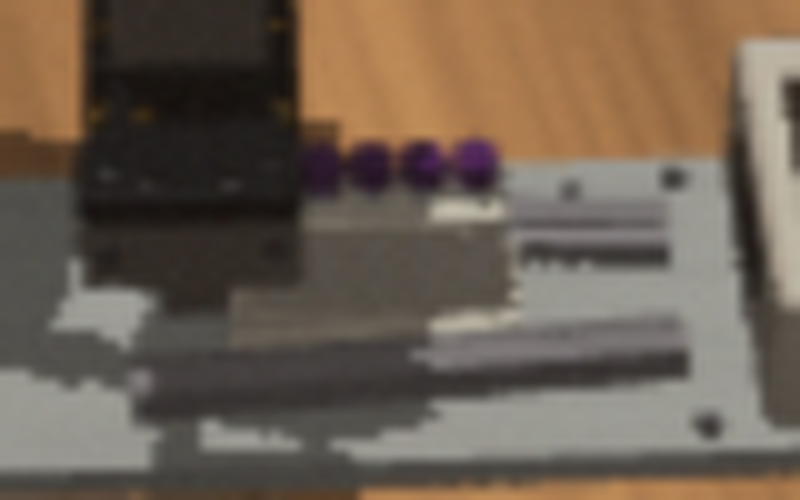

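The jaw edge profile shows the gap about 3 mm narrower than the mean setting, so the gib is set in and mid ≈ 25 mm is the real tight place. The force climbing 5→12 N over 2 mm agrees. I'll back off, re-centre and make a clean 15 N push.

Emit:
move_arm([
  {"linear": [-4, 0, 0], "rotation": [-0.001, -0.016, -0.003]},
  {"linear": [0, -0.8, 0], "rotation": [0, 0, 0]},
  {"linear": [0, 0, 0], "rotation": [0, 0, 0]},
])

```text
t: 17.75
position: [0.5368, -0.0966, 0.0175]
tool_rot: [-0.001, 0.086, 0.996, -0.0]
contact_force: [0.2, -0.5, 0.8]
opening: 0.0
```

```bash
python3 - <<'E'
from h import *
st()
E
```

```text
t 17.75 pos [ 0.5368 -0.0966  0.0175] d mm [-0.2 -0.9 -0.5] rot [ 0.    -0.001 -0.   ] F [ 0.2 -0.5  0.8] open 0.0 q6 -1.8
way tcp mm [-33.5  -2.6] Fx way 0.3 Fy -0.4
```

Emit:
move_arm([
  {"linear": [2, 0.3, -0.3], "rotation": [0, -0.002, 0]},
  {"linear": [2, -0.35, 0.5], "rotation": [0, -0.003, 0]},
  {"linear": [2.5, -0.45, 1], "rotation": [0, -0.003, 0]},
  {"linear": [3, -0.5, 1.2], "rotation": [0, -0.003, 0]},
  {"linear": [3.5, -0.6, 1.2], "rotation": [0, -0.003, 0]},
])

```text
t: 18.17
position: [0.5399, -0.0965, 0.0175]
tool_rot: [-0.008, 0.084, 0.996, 0.001]
contact_force: [-11.7, -0.3, 4.9]
opening: 0.0006
```

```bash
python3 - <<'E'
from h import *
st()
E
```

```text
t 18.17 pos [ 0.5399 -0.0965  0.0175] d mm [-0.3 -1.6 -0.5] rot [-0.004 -0.015 -0.004] F [-11.7  -0.3   4.9] open 0.6 q6 -1.8
way tcp mm [-30.4  -1.9] Fx way -11.4 Fy -2.3
```

Emit:
move_arm([
  {"linear": [4, -1, 1.2], "rotation": [-0.002, -0.008, -0.002]},
])

```text
t: 18.25
position: [0.54, -0.0965, 0.0175]
tool_rot: [-0.009, 0.085, 0.996, 0.002]
contact_force: [-14.0, 1.2, 8.1]
opening: 0.0005
```

Emit:
move_arm([
  {"linear": [4.3, -1, 1.2], "rotation": [-0.002, -0.008, -0.002]},
])

```text
t: 18.33
position: [0.54, -0.0965, 0.0175]
tool_rot: [-0.011, 0.085, 0.996, 0.002]
contact_force: [-14.8, 0.5, 9.1]
opening: 0.0
```

Emit:
move_arm([
  {"linear": [4.6, -1, 1.6], "rotation": [-0.002, -0.008, -0.002]},
])

```text
t: 18.42
position: [0.54, -0.0965, 0.0176]
tool_rot: [-0.013, 0.086, 0.996, 0.002]
contact_force: [-14.5, -1.0, 5.6]
opening: 0.0003
```

Emit:
move_arm([
  {"linear": [4.6, -1, 2], "rotation": [-0.002, -0.008, -0.002]},
])

```text
t: 18.5
position: [0.5399, -0.0964, 0.0178]
tool_rot: [-0.015, 0.086, 0.996, 0.002]
contact_force: [-12.6, -0.5, -0.0]
opening: 0.0006
```

```bash
python3 - <<'E'
from h import *
st()
E
```

```text
t 18.5 pos [ 0.5399 -0.0964  0.0178] d mm [-0.3 -1.6 -0.8] rot [-0.006 -0.029 -0.   ] F [-12.6  -0.5  -0. ] open 0.6 q6 -1.79
way tcp mm [-30.4  -1.9] Fx way -12.3 Fy -2.7
```

Emit:
move_arm([
  {"linear": [-4, 0.5, 0], "rotation": [-0.005, -0.026, 0]},
  {"linear": [0, 0, 0], "rotation": [0, 0, 0]},
  {"linear": [0, 0, 0], "rotation": [0, 0, 0]},
])

```text
t: 18.75
position: [0.5361, -0.0956, 0.0172]
tool_rot: [-0.002, 0.086, 0.996, 0.001]
contact_force: [-0.5, 0.1, 1.2]
opening: 0.0001
```

```bash
python3 - <<'E'
from h import *
st()
E
```

```text
t 18.75 pos [ 0.5361 -0.0956  0.0172] d mm [-0.3 -1.7 -0.2] rot [-0.002 -0.004 -0.   ] F [-0.5  0.1  1.2] open 0.1 q6 -1.8
way tcp mm [-34.3  -1.8] Fx way -0.5 Fy 0.0
```

Emit:
move_arm([
  {"linear": [2, -0.35, 0], "rotation": [-0.001, -0.006, 0]},
  {"linear": [2, -0.35, 0.3], "rotation": [0, -0.008, 0]},
  {"linear": [2.5, -0.45, 1], "rotation": [0, -0.012, 0]},
  {"linear": [3, -0.6, 1.4], "rotation": [0, -0.014, 0]},
  {"linear": [3.5, -0.8, 1.4], "rotation": [0, -0.014, 0]},
])

```text
t: 19.17
position: [0.54, -0.0962, 0.0173]
tool_rot: [0.012, 0.084, 0.996, 0.004]
contact_force: [-11.3, -0.3, 2.2]
opening: 0.0006
```

Emit:
move_arm([
  {"linear": [4, -0.8, 1.4], "rotation": [-0.001, -0.014, 0]},
])

```text
t: 19.25
position: [0.5402, -0.0962, 0.0172]
tool_rot: [0.014, 0.084, 0.996, 0.005]
contact_force: [-13.5, 0.0, 6.4]
opening: 0.0003
```

```bash
python3 - <<'E'
from h import *
st()
E
```

```text
t 19.25 pos [ 0.5402 -0.0962  0.0172] d mm [-0.3 -1.8 -0.2] rot [-0.007  0.028 -0.005] F [-13.5   0.    6.4] open 0.3 q6 -1.82
way tcp mm [-30.2  -1.7] Fx way -13.3 Fy -2.3
```

Emit:
move_arm([
  {"linear": [4.6, -1, 1.6], "rotation": [-0.002, 0, 0]},
])

```text
t: 19.33
position: [0.5402, -0.0963, 0.0173]
tool_rot: [0.008, 0.083, 0.996, 0.005]
contact_force: [-14.8, 0.9, 8.2]
opening: 0.0006
```

Emit:
move_arm([
  {"linear": [4.8, -1, 1.8], "rotation": [-0.002, 0, 0]},
])

```text
t: 19.42
position: [0.5401, -0.0962, 0.0174]
tool_rot: [0.002, 0.083, 0.997, 0.004]
contact_force: [-15.5, 0.6, 5.2]
opening: 0.0005
```

Emit:
move_arm([
  {"linear": [5, -1, 1.8], "rotation": [-0.001, -0.003, 0]},
])

```text
t: 19.5
position: [0.5401, -0.0962, 0.0175]
tool_rot: [-0.003, 0.082, 0.997, 0.005]
contact_force: [-15.3, -1.1, 4.7]
opening: 0.0007
```

Emit:
move_arm([
  {"linear": [5, -1, 1.8], "rotation": [-0.001, -0.004, 0]},
])

```text
t: 19.58
position: [0.5401, -0.0963, 0.0176]
tool_rot: [-0.007, 0.082, 0.997, 0.005]
contact_force: [-14.7, -0.4, 6.6]
opening: 0.0002
```

The push held 15 N with no further motion. I'll retreat straight back, lift and look.

Emit:
move_arm([
  {"linear": [-4, 0.7, 0], "rotation": [-0.003, -0.008, -0.003]},
  {"linear": [-8, 1.4, 0], "rotation": [0, 0, 0]},
  {"linear": [-10, 1.8, 0.5], "rotation": [0, 0, 0]},
  {"linear": [-5, 1, 10], "rotation": [0, 0, 0]},
  {"linear": [0, 0, 25], "rotation": [0, 0, 0]},
  {"linear": [0, 0, 35], "rotation": [0, 0, 0]},
  {"linear": [-10, 20, 35], "rotation": [0, 0, 0]},
  {"linear": [-15, 35, 20], "rotation": [0, 0, 0]},
  {"linear": [-15, 38, 0], "rotation": [0, 0, 0]},
  {"linear": [-15, 38, 0], "rotation": [0, 0, 0]},
  {"linear": [-15, 35, 0], "rotation": [0, 0, 0]},
  {"linear": [0, 10, 0], "rotation": [0, 0, 0]},
])

```text
t: 20.58
position: [0.4449, 0.0878, 0.1546]
tool_rot: [0.01, 0.087, 0.996, 0.005]
contact_force: [-0.2, -0.1, -0.3]
opening: 0.0001
```

```bash
python3 - <<'E'
from h import *
st()
T=env.camera("top");S=env.camera("side")
caps(T,165,225,250,285)
crop(T,225,120,310,270,4.7,"pics/t16.png");crop(S,190,165,300,235,7,"pics/s16.png")
for n,p,z in (("reagent",(348,247),.05),):pass
E
```

```text
t 20.58 pos [0.4449 0.0878 0.1546] d mm [ -29.2 -163.8 -137.6] rot [-0.008  0.021  0.002] F [-0.2 -0.1 -0.3] open 0.1 q6 -1.48
way tcp mm [-156.2  162.9] Fx way -0.2 Fy -0.2
caps yaw -0.169 rel 0.008 mid way mm [24.1 -1.2] mean [24.1 -1.6] ends [[60.6, -0.1], [-12.5, -2.3]]
```

View pics/t16.png

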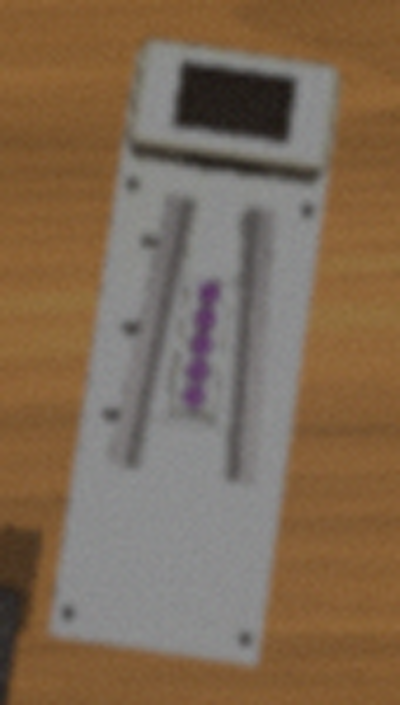

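View pics/s16.png

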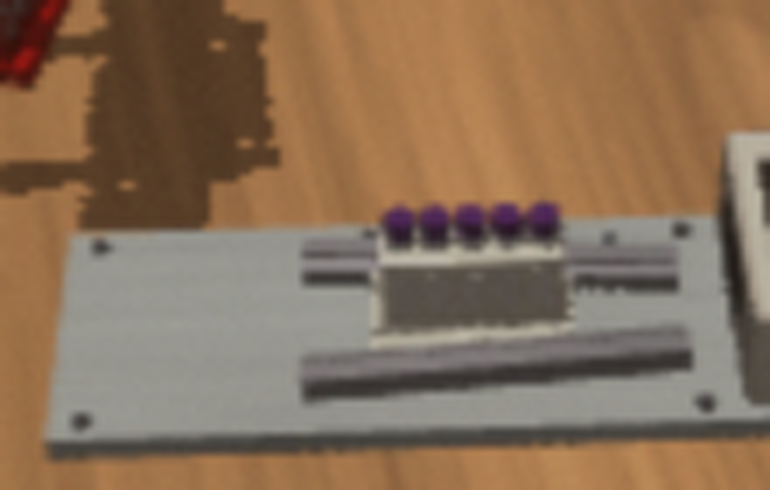

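```bash
python3 - <<'E'
from h import *
T=env.camera("top"); caps(T,165,225,250,285)
print(env.job_done())
E
```

```text
caps yaw -0.17 rel 0.006 mid way mm [24.1 -1.5] mean [24.1 -1.6] ends [[60.7, -0.6], [-12.5, -2.3]]
the job is handed in; nothing more can be done
None
```

I set the white carrier on the apron and slid it nose first into the way with closed fingers low on its tail. I then pressed it to about 15 N, backed off and handed the job in at about 20.7 s.

**Last checks:**
- **Position:** the last top views put the carrier's middle about 24 mm along the way, 1.5 mm to the −y side and straight to about 0.007 rad. It did not move between the two pictures after I let go.
- **Is it tight?** Resistance rose from about 5 to 12 N over the last 2 mm, and further pushes to 15 N barely moved it. I measured the +y jaw about 2.8 mm in from its mean setting, which predicts a tight place near 25 mm. That matches.

**What disagreed or went unchecked:**
- **Early doubt:** partway through I read the top view as a gap on the +y side, meaning one jaw only. The jaw edge measurement and the force did not support that.
- **Vertical force:** friction at the fingertips added 5 to 12 N of downward force during some of the pushes.
- **Camera mismatch:** the side and top views disagreed by 2 to 3 mm on where the reader deck lies.
- **Grip after release:** I had no way to measure how hard the carrier presses on the way by itself, and I did not tug it to test.
- **Bottle, jar and tip box:** I kept clear of them but did not measure them again at the end.

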